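# Pin, bolt down and tidy up: post flange on a glued-up block

## Robot

A 7-joint arm with a two-finger parallel gripper is mounted at the origin on the work surface. World frame = base frame: x ahead of the robot, y to its left, z up, the work surface at z = 0. Lengths are in m, angles in rad, forces in N, time in s.
With the tool pointing down it reaches from about 0.4 to 0.875 m from the base axis. Payload 4.4 kg.
Tool frame: the origin (TCP) lies midway between the tips of the shut fingers; the grasp point (between the pads) lies 19 mm behind it; z points along the fingers, y is the line along which they close (so a half turn about z gives the same grasp; the last joint's range is limited). The gripper opens to 85 mm and grips with 20 to 120 N. Pads are 22 mm wide; open, the fingers measure 114 mm over their backs; the gripper's body (76 mm by 85 mm) begins 54 mm behind the grasp point. The pads swing forward as they close: fully open they stand 13 mm farther back than shut.
Start: joints at [1.175, 0.628, 0.038, 1.517, -0.027, 0.996, -0.02], TCP at [0.211, -0.615, 0.231] pointing down, gripper open.
Joint ranges: [-3.06, 3.06], [-0.37, 2.12], [-1.25, 1.32], [0.18, 2.47], [-1.1, 4.24], [0.23, 1.98], [-2.94, 2.94]. Speed limits (rad/s): [2.57, 2.57, 3.14, 3.14, 3.14, 3.14, 3.14].

## Interface

Orientations are given as a unit quaternion [w, x, y, z].
In Python, from station import env, imaging gives the robot as it stands.
- The arm moves only by the shell command python3 -m jog 'ROWS' [FORCE]. ROWS is JSON, a list of rows, each an object with "delta_pos": the shift along the tool's x, y, z in m, a list of three; "roll": the turn about the tool's z in rad; "grip": the closure in counts, from 0 (fully open) to 255 (shut). A call has 1 to 12 rows; each row shifts and turns the commanded pose from where the row before left it, along the tool's axes as they then stand; what a row does not reach is not made up. A row lasts 1/12 s, in which the tool goes at most 41.7 mm and 7.16 degrees, less where a joint would pass 70% of its speed; a pose out of reach is approached as far as the arm can. A call with a gripper value outside its range is refused whole. The fingers move at their own pace and stop on an object; FORCE is the grip in N (left out, the last holds). Time passes only in rows, so rows that do not move let the fingers close. It gives the time, the measured TCP pose, the force, the opening and the grip force at its end, in the units of the state.
- env.get_obs(): the state, without advancing time (a new reading comes with each control period).
- imaging.capture(name): name is "scene" or "top"; returns a dict with "frame" (420x560x3 uint8, blue, green, red), "depth" (420x560 float32, m along the optical axis (not along the pixel's ray), 0 where there is no reading), "vfov" (degrees; the focal length in pixels is half the picture's height over the tangent of half this angle, whatever the lens; pixels are square), "cx", "cy" (the principal point, pixels), "k1" (the pictures are not rectified: a ray, as slopes to the right and down, at radius r is drawn at 1 + k1 r^2 times it, then the intrinsics apply), "R" (3x3) and "t" (3): a world point X has camera coordinates R X + t. Camera axes: x right, y down, z forward; pixel columns grow to the right and rows downward; lengths in m; the calibration is good to about 2 mm. A picture is of the moment at which its call begins.
- env.close_job(): hands the job in; it is judged then, once.
The state is a dict: "clock": time; "joint_positions": joint angles; "dq": joint speeds; "effort": joint torques, N m; "tcp_pos": TCP position; "ee_rot": TCP orientation; "wrist_force": force on the tool from outside, world axes, zero at the start; "moment": the same for the moment, N m; "grip_width": opening from 0.0 (shut) to 1.0 (fully open); "grasp_force": force on a finger pad.
Only numpy, scipy, OpenCV 4.12 (cv2) and the standard library are available. Lean on these libraries where they do the work, as an engineer would, in place of code of your own. Each camera call takes 0.05 s, during which the arm holds its last target. There are 200 camera calls.

## Task

Lay the aluminium post flange on the clamped hardwood block, boss up, with its four holes over the block's, and before any bolt goes in push the drift pin fully down through flange and block at one corner to line the holes up. With the pin still in, fit every bolt from the rack fully home in the other holes; then draw the pin and hang it by its eye on the peg of the tool stand. Leave the glue bottle, the flask and the offcut where they are.

Things in the scene. Friction and masses are not known exactly. Their poses are not given: they have to be found in the camera images.
- block: Striped block of glued-up wood, 180 x 180 x 60 mm, fixed to the bench. Four vertical through holes, 19 mm in diameter, at x, y = +-50 mm. Origin: centre of the underside; z up, top at 60 mm. Red clamp jaws (30 mm wide, 50 mm high, lower than the top) stand against its +y and -y sides, out to 118 mm from the centre.
- flange: Loose aluminium flange, about 0.5 kg, flat on the bench: plate 140 x 140 x 10 mm, solid round boss on top 40 mm in diameter, 50 mm high (grip it; 4 mm collar at its foot). 19 mm through holes at x, y = +-50 mm; any quarter turn fits. Origin: centre of the underside, z up; 60 mm over the block's origin when laid. May be nudged; with only the pin in it can turn about it.
- rack: Plain wooden rack block, 150 x 150 x 64 mm, fixed, with four through sockets 19 mm in diameter at x, y = +-40 mm in which the bolts and the drift pin stand, in any order. Origin: centre of the underside, z up, top at z = 64 mm.
- bolt0: Black steel cap-head bolt, one of 2 or 3 alike standing in the rack (None if absent): round head 30 mm in diameter, 24 mm high; plain shank 16 mm in diameter, 55 mm long, its last 16 mm tapering to 8 mm. Origin: centre of the shank's tip, z up towards the head, whose underside (z = 55 mm) rests on the rack or flange. About 0.15 kg. No thread: it drops in.
- bolt1: Black steel cap-head bolt, one of 2 or 3 alike standing in the rack (None if absent): round head 30 mm in diameter, 24 mm high; plain shank 16 mm in diameter, 55 mm long, its last 16 mm tapering to 8 mm. Origin: centre of the shank's tip, z up towards the head, whose underside (z = 55 mm) rests on the rack or flange. About 0.15 kg. No thread: it drops in.
- bolt2: Black steel cap-head bolt, one of 2 or 3 alike standing in the rack (None if absent): round head 30 mm in diameter, 24 mm high; plain shank 16 mm in diameter, 55 mm long, its last 16 mm tapering to 8 mm. Origin: centre of the shank's tip, z up towards the head, whose underside (z = 55 mm) rests on the rack or flange. About 0.15 kg. No thread: it drops in.
- pin: Bright steel drift pin in the rack, 0.18 kg: shank 60 mm long, 16 mm in diameter, lower 30 mm tapering to a 7 mm tip; collar 28 mm in diameter, 6 mm high; on it a flat rectangular eye 44 mm wide (y), 14 mm thick (x), from 6 to 56 mm over the origin. Grip across the 44 mm. Origin: centre of the collar's underside, which rests on rack or flange; z up, x through the eye.
- pin_eye (a point): Centre of the eye's rectangular opening (28 mm wide along y, 32 mm high), 30 mm above the pin's origin; axes as the pin's. Hung on the peg, it rests 10 mm below the peg's axis.
- stand: Wooden tool stand, fixed: foot plate 120 x 120 x 16 mm; post 45 mm wide (y), 30 mm thick (x from +15 to +45 mm), top at 190 mm; one steel peg at 170 mm height points level along the stand's -x, inwards over the bench. Origin: at bench level, 30 mm in front (-x) of the post's axis and foot's centre. z up.
- peg (a point): Point on the peg's axis, 40 mm out from the post's face; axes as the stand's: the peg runs along x. The peg is 12 mm thick; its free end is at x = -40 mm from this point, and its last few mm turn up so that the end reaches 12 mm above the axis.
- glue: White glue bottle, 58 mm in diameter, 150 mm high, loose; bystander. Origin: centre of the underside.
- flask: Grey-green drinking flask, 72 mm in diameter, 190 mm high, loose; bystander. Origin: centre of the underside.
- offcut: Dark wood offcut, 60 x 160 x 30 mm, loose; bystander. Origin: centre of the underside.
There are look-alikes about, which are no part of the job. Several things have the shape of the flange; the one meant has the colours described above.

How it is judged:
On the way, in this order (a step that is already met when the one before it is completed fails the run):
1. the flange lies flat on the block, its centre within 2 cm of the block's (horizontal distance between flange and block below 0.02 m and z of flange in the frame of block between 0.055 and 0.064 m and angle between flange's own z axis and vertical below 0.05 rad), for 0.2 s.
2. the drift pin is fully down (collar within 5 mm of the flange) through flange and block, and no bolt is in the block yet (z of pin in the frame of block below 0.075 m and horizontal distance between pin and block below 0.085 m and angle between pin's own z axis and vertical below 0.12 rad and z of flange in the frame of block between 0.055 and 0.064 m and angle between flange's own z axis and vertical below 0.05 rad and horizontal distance between each of bolt0, bolt1, bolt2 and block above 0.1 m), for 0.2 s.
3. every bolt there is has its head within 5 mm of the flange, in the block's holes, with the pin still fully down (z of pin in the frame of block below 0.075 m and horizontal distance between each of pin, bolt0, bolt1, bolt2 and block below 0.085 m and angle between each of pin, bolt0, bolt1, bolt2's own z axis and vertical below 0.12 rad and horizontal distance between flange and block below 0.006 m and z of flange in the frame of block between 0.055 and 0.064 m and angle between flange's own z axis and vertical below 0.05 rad and z of each of bolt0, bolt1, bolt2 in the frame of block below 0.02 m), for 0.2 s.
At the end, for the whole second after the job is handed in: Flange flat on the block, centred within 6 mm; every bolt present upright through both, head within 5 mm of the flange; pin hanging within 0.3 rad of upright, peg through its eye (eye centre within 40 mm along, 14 mm sideways, 20 mm below to 6 mm above the peg's point); all at rest (horizontal distance between flange and block below 0.006 m and z of flange in the frame of block between 0.055 and 0.064 m and angle between flange's own z axis and vertical below 0.05 rad and z of each of bolt0, bolt1, bolt2 in the frame of block below 0.02 m and horizontal distance between each of bolt0, bolt1, bolt2 and block below 0.085 m and angle between each of bolt0, bolt1, bolt2's own z axis and vertical below 0.12 rad and x of pin_eye in the frame of peg between -0.04 and 0.04 m and y of pin_eye in the frame of peg between -0.014 and 0.014 m and z of pin_eye in the frame of peg between -0.02 and 0.006 m and angle between pin's own z axis and vertical below 0.3 rad and linear speed of each of flange, pin, bolt0, bolt1, bolt2 below 0.03 m/s); the robot touches nothing.
It fails at once if the glue bottle, the flask or the offcut is moved more than 4 cm (distance of any of glue, flask, offcut from where it was at the start of the episode above 0.04 m).
Of bolt0, bolt1, bolt2 only 2 to 3 are there at a start; the rules pass over those that are not, and their reading is None.
At some moment in a run one of flange may be knocked a few centimetres aside while the robot is not near it.
It also fails if it takes over 210 s, if anything falls off the work surface, if the arm or the gripper's body presses on something with over 40 N, if the wrist force passes 120 N, or if a joint passes its speed limit or range.

## Working session

There is one attempt and no reset: what is moved stays moved. The work goes in short steps, Python scripts to look and compute and a shell command to move; the robot and the scene stay as the last step left them, time stands still between calls to the robot, and variables do not carry over. Pictures are saved under pics/ and viewed, at most 14 in all, crops included, and the job is handed in when it is done.

```bash
ls; mkdir -p pics
cat > h.py <<'E'
import numpy as np, cv2
from station import env, imaging
def cap(n):
    c=imaging.capture(n); c['f']=c['frame'].shape[0]/2/np.tan(np.radians(c['vfov'])/2); return c
def cloud(c):
    h,w=c['depth'].shape; f=c['f']
    K=np.array([[f,0,c['cx']],[0,f,c['cy']],[0,0,1.]])
    u,v=np.meshgrid(np.arange(w),np.arange(h))
    p=cv2.undistortPoints(np.stack([u,v],-1).reshape(-1,1,2).astype(np.float64),K,np.array([c['k1'],0,0,0.])).reshape(h,w,2)
    d=c['depth']; P=np.dstack([p[...,0]*d,p[...,1]*d,d]).astype(float)
    X=(P-c['t'])@c['R']; X[d==0]=np.nan
    return X
E
python3 - <<'E'
from h import *
print(env.get_obs())
for n in ('scene','top'):
    c=cap(n); cv2.imwrite(f'pics/{n}0.png',c['frame']); X=cloud(c); np.savez(f'{n}0.npz',X=X,f=c['frame'])
    print(n,c['vfov'],c['k1'],c['R'].round(3).tolist(),np.round(-c['R'].T@c['t'],3), np.nanmin(X,(0,1)),np.nanmax(X,(0,1)))
E
```

```text
pics
{'clock': 0.0, 'joint_positions': array([ 1.17519221,  0.62935679,  0.03841697,  1.51837704, -0.02701   ,
        0.99631656, -0.02001476]), 'dq': array([ 0.00166257, -0.00083287,  0.00301935,  0.00041662, -0.00134144,
        0.00053189, -0.00034672]), 'effort': array([ 1.08275068e-03, -5.63416207e+01,  1.22629914e+00, -1.93453950e+01,
        1.09838747e-02,  1.06246263e-02, -2.31160362e-05]), 'tcp_pos': array([ 0.21034437, -0.61434994,  0.23037884]), 'ee_rot': array([-9.56882732e-04,  9.86433989e-01,  1.64155545e-01, -1.61011167e-04]), 'wrist_force': array([ 0.50938452, -0.82899969,  0.52181419]), 'moment': array([-0.02009779, -0.01032232,  0.0375489 ]), 'grasp_force': 0.0, 'grip_width': 1.0038017334945537}
scene 53.34424196750138 -0.05509731803519303 [[-0.625, 0.78, -0.008], [0.578, 0.456, -0.677], [-0.525, -0.427, -0.736]] [1.123 0.42  1.031] [-1.91635522 -2.40462351 -0.77213439] [1.47804366 0.96475434 0.58827425]
top 44.56811425156455 -0.03640188118387029 [[0.015, -1.0, 0.001], [-0.994, -0.015, -0.109], [0.109, 0.001, -0.994]] [ 0.339 -0.089  1.744] [-0.32161426 -1.50622789 -0.78163394] [1.73151373 1.41951044 0.84276052]
```

View pics/scene0.png

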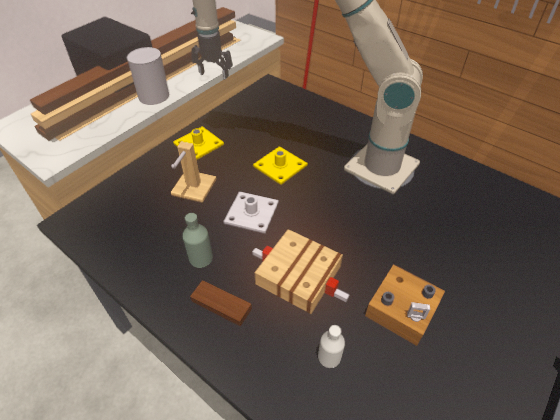

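View pics/top0.png

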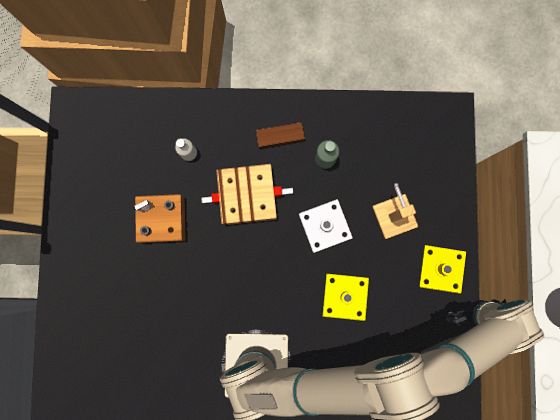

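The aluminium flange is the grey-white one at scene (251,211) / top (326,226). The look-alikes are the two yellow flanges at top (346,297) and (443,269). The block is at top (247,194), and the rack at (160,218) holds two bolts, (169,205) and (146,231), and the pin at (143,206). The stand is at (396,215), glue at (186,150), flask at (327,154) and offcut at (280,134). Next I measure positions.

Run:
```python
from h import *
d=np.load('top0.npz');s=np.load('scene0.npz')
X,F=d['X'],d['f']
def at(u,v): return X[v,u].round(3)
for n,(u,v) in dict(block=(247,194),flange=(310,226),boss=(326,226),rack=(160,218),b1=(169,205),b2=(146,231),pin=(143,206),post=(407,212),peg=(399,192),foot=(385,225),glue=(183,145),flask=(330,148),off=(280,134)).items(): print(n,at(u,v))
def rect(c,r,z0,z1,nm):
    out=[]
    for D in (d,s):
        Y=D['X'].reshape(-1,3); m=(np.hypot(*(Y[:,:2]-c).T)<r)&(Y[:,2]>z0)&(Y[:,2]<z1)
        P=Y[m]; 
        if len(P)<5: print(nm,len(P));continue
        (cx,cy),(w,h),a=cv2.minAreaRect((P[:,:2]*1000).astype(np.float32))
        print(nm,len(P),'c',round(cx,1),round(cy,1),'wh',round(w,1),round(h,1),'ang',round(a,1),'z',np.median(P[:,2]).round(4),'mean',P[:,:2].mean(0).round(4))
B=X[194,247,:2];rect(B,.15,.053,.07,'block')
f=X[226,310,:2]; rect(X[226,326,:2],.12,.006,.016,'flange'); rect(X[226,326,:2],.05,.05,.07,'boss')
R=X[218,160,:2];rect(R,.12,.056,.071,'rack')
for n,(u,v) in dict(b1=(169,205),b2=(146,231)).items(): rect(X[v,u,:2],.025,.08,.1,n)
rect(X[206,143,:2],.05,.1,.13,'pin')
st=X[212,407,:2]; rect(st,.06,.183,.2,'post'); rect(st,.12,.155,.183,'peg'); rect(X[225,385,:2],.15,.01,.02,'foot')
for n,(l,r) in dict(a=((100,170),(220,270)),b=((190,140),(310,260)),e=((350,160),(440,250))).items():
    cv2.imwrite(f'pics/c{n}.png',0) if 0 else None
cr=[cv2.resize(F[150:270,a:a+120],None,fx=3,fy=3,interpolation=cv2.INTER_CUBIC) for a in (110,270)]
cr[1]=cv2.resize(F[150:270,285:425],None,fx=3,fy=3,interpolation=cv2.INTER_CUBIC)
cv2.imwrite('pics/crop1.png',np.hstack(cr))
```

```text
block [0.566 0.04  0.056]
flange [ 0.466 -0.173  0.006]
boss [ 0.463 -0.223  0.063]
rack [0.48  0.323 0.068]
b1 [0.521 0.29  0.091]
b2 [0.436 0.363 0.087]
pin [0.514 0.368 0.114]
post [ 0.5   -0.461  0.188]
peg [ 0.563 -0.439  0.176]
foot [ 0.473 -0.427  0.013]
glue [0.707 0.239 0.151]
flask [ 0.695 -0.223  0.193]
off [ 0.779 -0.066  0.028]
block 2727 c 566.7 40.9 wh 181.3 229.8 ang 7.1 z 0.0603 mean [0.5657 0.0412]
block 3442 c 565.2 43.4 wh 185.1 213.3 ang 6.1 z 0.0597 mean [0.571  0.0466]
flange 1246 c 468.7 -223.9 wh 228.0 223.0 ang 68.5 z 0.0101 mean [ 0.4668 -0.2235]
flange 1089 c 449.5 -214.3 wh 173.8 171.0 ang 23.0 z 0.0098 mean [ 0.4719 -0.2163]
boss 114 c 468.1 -224.9 wh 36.9 36.6 ang 2.5 z 0.0596 mean [ 0.4671 -0.2253]
boss 111 c 466.2 -223.1 wh 42.0 37.7 ang 67.6 z 0.0597 mean [ 0.4689 -0.2202]
rack 1691 c 479.8 330.9 wh 150.8 153.6 ang 3.6 z 0.0639 mean [0.4775 0.3273]
rack 2405 c 478.5 331.6 wh 158.4 150.8 ang 3.4 z 0.0636 mean [0.4856 0.3307]
b1 69 c 521.5 293.3 wh 30.3 26.4 ang 87.9 z 0.0882 mean [0.5217 0.2927]
b1 110 c 523.4 295.0 wh 28.5 29.6 ang 78.3 z 0.0869 mean [0.525  0.2952]
b2 66 c 437.6 368.1 wh 28.6 27.4 ang 49.1 z 0.0872 mean [0.4371 0.3678]
b2 111 c 437.7 368.5 wh 30.7 30.4 ang 18.4 z 0.0878 mean [0.4394 0.3687]
pin 78 c 518.4 373.2 wh 17.2 43.9 ang 28.2 z 0.1189 mean [0.5173 0.372 ]
pin 155 c 518.3 373.0 wh 17.6 44.7 ang 29.6 z 0.1193 mean [0.5203 0.3734]
post 145 c 508.1 -456.6 wh 42.6 44.2 ang 22.5 z 0.1899 mean [ 0.5024 -0.4586]
post 106 c 502.8 -459.8 wh 31.6 45.2 ang 22.0 z 0.1898 mean [ 0.504  -0.4574]
peg 118 c 538.9 -447.9 wh 105.7 49.1 ang 18.7 z 0.175 mean [ 0.5419 -0.4406]
peg 179 c 537.3 -452.4 wh 112.8 45.6 ang 7.0 z 0.1737 mean [ 0.529 -0.444]
foot 819 c 463.3 -424.7 wh 274.2 262.6 ang 54.5 z 0.0152 mean [ 0.4923 -0.4403]
foot 675 c 478.6 -402.3 wh 126.4 250.9 ang 22.6 z 0.0153 mean [ 0.5079 -0.4381]
```

View pics/crop1.png

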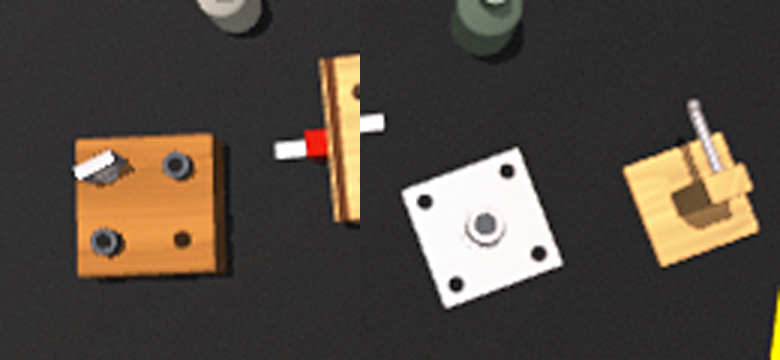

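Confirmed: the crop shows a bare aluminium flange with four holes and its boss at crop (485,227). The pin and two bolts are in the rack, and the peg points up-image (+x). Next I refine the holes and yaws.

```bash
cat >> h.py <<'E'
def Kd(c): return np.array([[c['f'],0,c['cx']],[0,c['f'],c['cy']],[0,0,1.]]),np.array([c['k1'],0,0,0.])
def proj(c,P): return cv2.projectPoints(np.array(P,float).reshape(-1,3),cv2.Rodrigues(c['R'])[0],np.array(c['t'],float),*Kd(c))[0].reshape(-1,2)
def toplane(c,uv,z):
    uv=np.array(uv,float).reshape(-1,1,2); s=cv2.undistortPoints(uv,*Kd(c)).reshape(-1,2)
    r=np.c_[s,np.ones(len(s))]@c['R']; o=-c['R'].T@c['t']
    return o+r*((z-o[2])/r[:,2])[:,None]
def holes(c,ctr,yaw,half,z,rad=12,n=8):
    """dark blob centroid near each predicted hole; returns world xy"""
    g=cv2.cvtColor(c['frame'],cv2.COLOR_BGR2GRAY).astype(float); res=[]
    Rm=np.array([[np.cos(yaw),-np.sin(yaw)],[np.sin(yaw),np.cos(yaw)]])
    for sx,sy in ((1,1),(1,-1),(-1,-1),(-1,1)):
        p=Rm@[sx*half,sy*half]+ctr; u,v=proj(c,[p[0],p[1],z])[0]; u0,v0=int(round(u)),int(round(v))
        w=g[v0-n:v0+n+1,u0-n:u0+n+1]; hi=np.percentile(w,70); W=np.clip((hi-25-w),0,None)
        vv,uu=np.mgrid[v0-n:v0+n+1,u0-n:u0+n+1]
        W*=np.hypot(uu-u,vv-v)<=n
        res.append(toplane(c,[(W*uu).sum()/W.sum(),(W*vv).sum()/W.sum()],z)[0,:2])
    return np.array(res)
def fit(q,half):
    m=np.array([(1,1),(1,-1),(-1,-1),(-1,1)])*half; c=q.mean(0); a=q-c
    yaw=np.arctan2((m[:,0]*a[:,1]-m[:,1]*a[:,0]).sum(),(m*a).sum())
    Rm=np.array([[np.cos(yaw),-np.sin(yaw)],[np.sin(yaw),np.cos(yaw)]]); return c,yaw,np.abs(q-c-m@Rm.T).max()
E
python3 - <<'E'
from h import *
for n in ('scene','top'):
    c=cap(n)
    for nm,ctr,yaw,half,z in (('block',(.567,.042),np.radians(6.5),.05,.06),('flange',(.468,-.224),np.radians(22.5),.05,.01)):
        q=holes(c,ctr,yaw,half,z,n=7 if n=='scene' else 6); C,y,e=fit(q,half); print(n,nm,C.round(4),np.degrees(y).round(2),e.round(4))
        q=holes(c,C,y,half,z,n=5); C,y,e=fit(q,half); print('   ',C.round(4),np.degrees(y).round(2),e.round(4))
# pin eye direction, post, peg from both clouds
Y=np.vstack([np.load(f)['X'].reshape(-1,3) for f in('top0.npz','scene0.npz')])
def sel(c,r,a,b): return Y[(np.hypot(*(Y[:,:2]-c).T)<r)&(Y[:,2]>a)&(Y[:,2]<b)]
def pca(P):
    q=P[:,:2]-P[:,:2].mean(0); w,v=np.linalg.eigh(q.T@q); d=v[:,1]; return np.degrees(np.arctan2(d[1],d[0])).round(1)
P=sel((.518,.373),.04,.113,.13); b=cv2.boxPoints(cv2.minAreaRect((P[:,:2]*1000).astype(np.float32))); print('pin',pca(P),b.round(1).tolist(),len(P))
P=sel((.503,-.459),.05,.186,.2); b=cv2.boxPoints(cv2.minAreaRect((P[:,:2]*1000).astype(np.float32))); print('post',b.round(1).tolist())
P=sel((.56,-.44),.06,.165,.182);P=P[P[:,0]>.535]; print('peg',pca(P),P.mean(0),P[P[:,0].argmax()],len(P))
P=sel((.503,-.459),.1,.012,.0185);P=P[(P[:,0]<.6)]; 
print('rackholes')
c=cap('top')
for ang in (3.5,):
    th=np.radians(ang);Rm=np.array([[np.cos(th),-np.sin(th)],[np.sin(th),np.cos(th)]])
    for s in ((1,1),(1,-1),(-1,-1),(-1,1)): print(s,(Rm@np.array(s)*.04+[.4795,.331]).round(4))
E
```

```text
scene block [0.5668 0.0423] 6.97 0.0024
    [0.5668 0.044 ] 7.02 0.0003
scene flange [ 0.4658 -0.2266] 24.14 0.0113
    [ 0.4668 -0.2245] 23.4 0.0056
top block [0.5674 0.0423] 7.05 0.0007
    [0.5673 0.0428] 7.14 0.0002
top flange [ 0.4687 -0.2241] 21.45 0.0002
    [ 0.4687 -0.2242] 21.28 0.0001
pin 117.7 [[499.6000061035156, 388.1000061035156], [521.5999755859375, 349.20001220703125], [537.0, 357.8999938964844], [515.0999755859375, 396.79998779296875]] 184
post [[480.29998779296875, -443.79998779296875], [496.0, -486.29998779296875], [525.5999755859375, -475.3999938964844], [509.8999938964844, -432.79998779296875]]
peg -158.3 [ 0.56202449 -0.43573199  0.17491819] [ 0.59079541 -0.4247621   0.17652408] 132
rackholes
(1, 1) [0.517  0.3734]
(1, -1) [0.5219 0.2935]
(-1, -1) [0.442  0.2886]
(-1, 1) [0.4371 0.3685]
```

```bash
cat > plan.py <<'E'
import sys; from h import *
# usage: plan.py x y z yawdeg(tool x, mod 180)
from scipy.spatial.transform import Rotation as Ro
def plan(x,y,z,yaw):
    o=env.get_obs(); p=o['tcp_pos']; w=o['ee_rot']; R=Ro.from_quat([w[1],w[2],w[3],w[0]]).as_matrix()
    psi=np.degrees(np.arctan2(R[1,0],R[0,0])); r=(psi-yaw+90)%180-90; t=np.radians(psi-r)
    d=np.array([x,y,z])-p
    print('tcp',p.round(4),'psi',psi.round(1),'tilt',np.degrees(np.arccos(-R[2,2])).round(2),'| roll',np.radians(r).round(3),'then dx,dy,dz mm',(1000*np.array([d[0]*np.cos(t)+d[1]*np.sin(t),d[0]*np.sin(t)-d[1]*np.cos(t),-d[2]])).round(1),'j7',o['joint_positions'][6].round(2),'w',np.round(o['grip_width'],3),'F',np.round(o['wrist_force'],1))
plan(*map(float,sys.argv[1:5]))
E
python3 plan.py .4687 -.2242 .02 18.9
```

```text
tcp [ 0.2105 -0.6147  0.2309] psi 18.9 tilt 0.05 | roll -0.0 then dx,dy,dz mm [ 370.8 -285.8  210.9] j7 -0.02 w 1.003 F [-0.8 -0.3  1. ]
```

```bash
python3 -m jog '[{"delta_pos":[0.028,-0.022,0.006],"roll":0,"grip":0},{"delta_pos":[0.028,-0.022,0.006],"roll":0,"grip":0},{"delta_pos":[0.028,-0.022,0.006],"roll":0,"grip":0},{"delta_pos":[0.028,-0.022,0.006],"roll":0,"grip":0},{"delta_pos":[0.028,-0.022,0.006],"roll":0,"grip":0},{"delta_pos":[0.028,-0.022,0.006],"roll":0,"grip":0},{"delta_pos":[0.028,-0.022,0.006],"roll":0,"grip":0},{"delta_pos":[0.028,-0.022,0.006],"roll":0,"grip":0},{"delta_pos":[0.028,-0.022,0.006],"roll":0,"grip":0},{"delta_pos":[0.028,-0.022,0.006],"roll":0,"grip":0},{"delta_pos":[0.028,-0.022,0.006],"roll":0,"grip":0},{"delta_pos":[0,0,0],"roll":0,"grip":0}]' 60; python3 plan.py .4687 -.2242 .02 18.9
python3 - <<'E'
from h import *
c=cap('scene');X=cloud(c);Y=X.reshape(-1,3);m=(np.hypot(*(Y[:,:2]-[.468,-.224]).T)<.1)&(Y[:,2]>.052)&(Y[:,2]<.067);P=Y[m];print(len(P),cv2.minAreaRect((P[:,:2]*1000).astype(np.float32)))
E
```

```text
clock: 1.25
tcp_pos: [0.428, -0.278, 0.1644]
ee_rot: [-0.003, 0.985, 0.17, 0.001]
wrist_force: [0.3, 0.0, -0.0]
grip_width: 0.997
grasp_force: 0.0
tcp [ 0.428  -0.278   0.1644] psi 19.6 tilt 0.32 | roll 0.011 then dx,dy,dz mm [ 55.9 -37.7 144.4] j7 -0.67 w 0.997 F [ 0.3  0.  -0. ]
105 ((466.9543151855469, -222.88804626464844), (37.80332565307617, 37.23737716674805), 63.39272689819336)
```

```bash
python3 -m jog '[{"delta_pos":[0.019,-0.013,0],"roll":0.011,"grip":0},{"delta_pos":[0.019,-0.013,0],"roll":0,"grip":0},{"delta_pos":[0.018,-0.012,0],"roll":0,"grip":0},{"delta_pos":[0,0,0],"roll":0,"grip":0},{"delta_pos":[0,0,0.03],"roll":0,"grip":0},{"delta_pos":[0,0,0.03],"roll":0,"grip":0},{"delta_pos":[0,0,0.015],"roll":0,"grip":0},{"delta_pos":[0,0,0],"roll":0,"grip":0},{"delta_pos":[0,0,0],"roll":0,"grip":0}]' ; python3 plan.py .4687 -.2242 .02 18.9
```

```text
clock: 2.05
tcp_pos: [0.4637, -0.2335, 0.09]
ee_rot: [-0.0, 0.987, 0.158, -0.001]
wrist_force: [-0.2, 0.5, 0.1]
grip_width: 1.003
grasp_force: 0.0
tcp [ 0.4637 -0.2335  0.09  ] psi 18.2 tilt 0.09 | roll -0.013 then dx,dy,dz mm [ 7.7 -7.2 70. ] j7 -0.79 w 1.003 F [-0.2  0.5  0.1]
```

```bash
python3 -m jog '[{"delta_pos":[0.008,-0.007,0],"roll":-0.013,"grip":0},{"delta_pos":[0,0,0.02],"roll":0,"grip":0},{"delta_pos":[0,0,0.02],"roll":0,"grip":0},{"delta_pos":[0,0,0.02],"roll":0,"grip":0},{"delta_pos":[0,0,0.01],"roll":0,"grip":0},{"delta_pos":[0,0,0],"roll":0,"grip":0},{"delta_pos":[0,0,0],"roll":0,"grip":0}]' ; python3 plan.py .4687 -.2242 .02 18.9
```

```text
clock: 2.63
tcp_pos: [0.4707, -0.2233, 0.021]
ee_rot: [0.0, 0.986, 0.165, 0.0]
wrist_force: [0.2, -0.1, 0.8]
grip_width: 1.002
grasp_force: 0.0
tcp [ 0.4707 -0.2233  0.021 ] psi 19.0 tilt 0.05 | roll 0.002 then dx,dy,dz mm [-2.2  0.2  1. ] j7 -0.8 w 1.002 F [ 0.2 -0.1  0.8]
```

```bash
python3 -m jog '[{"delta_pos":[0,0,0],"roll":0,"grip":255},{"delta_pos":[0,0,0],"roll":0,"grip":255},{"delta_pos":[0,0,0],"roll":0,"grip":255},{"delta_pos":[0,0,0],"roll":0,"grip":255},{"delta_pos":[0,0,0],"roll":0,"grip":255},{"delta_pos":[0,0,0],"roll":0,"grip":255},{"delta_pos":[0,0,0],"roll":0,"grip":255},{"delta_pos":[0,0,0],"roll":0,"grip":255},{"delta_pos":[0,0,-0.03],"roll":0,"grip":255},{"delta_pos":[0,0,-0.03],"roll":0,"grip":255},{"delta_pos":[0,0,-0.03],"roll":0,"grip":255},{"delta_pos":[0,0,-0.03],"roll":0,"grip":255}]' 80; python3 plan.py .567 .043 .16 4.7
```

```text
clock: 3.63
tcp_pos: [0.4691, -0.223, 0.1412]
ee_rot: [-0.0, 0.986, 0.165, -0.001]
wrist_force: [-0.9, -0.3, -5.2]
grip_width: 0.452
grasp_force: 81.5
tcp [ 0.4691 -0.223   0.1412] psi 19.0 tilt 0.1 | roll 0.25 then dx,dy,dz mm [ 119.3 -257.1  -18.8] j7 -0.8 w 0.452 F [-0.9 -0.3 -5.2]
```

```bash
python3 -m jog '[{"delta_pos":[0,0,-0.01],"roll":0.085,"grip":255},{"delta_pos":[0,0,-0.01],"roll":0.085,"grip":255},{"delta_pos":[0,0,0],"roll":0.08,"grip":255},{"delta_pos":[0.015,-0.032,0],"roll":0,"grip":255},{"delta_pos":[0.015,-0.032,0],"roll":0,"grip":255},{"delta_pos":[0.015,-0.032,0],"roll":0,"grip":255},{"delta_pos":[0.015,-0.032,0],"roll":0,"grip":255},{"delta_pos":[0.015,-0.032,0],"roll":0,"grip":255},{"delta_pos":[0.015,-0.032,0],"roll":0,"grip":255},{"delta_pos":[0.015,-0.032,0],"roll":0,"grip":255},{"delta_pos":[0.014,-0.033,0],"roll":0,"grip":255},{"delta_pos":[0,0,0],"roll":0,"grip":255}]'; python3 plan.py .567 .043 .16 4.7
```

```text
clock: 4.63
tcp_pos: [0.5694, 0.0537, 0.1598]
ee_rot: [-0.004, 0.999, 0.047, 0.001]
wrist_force: [0.4, 1.7, -4.2]
grip_width: 0.448
grasp_force: 82.3
tcp [0.5694 0.0537 0.1598] psi 5.3 tilt 0.43 | roll 0.011 then dx,dy,dz mm [-3.2 10.5 -0.2] j7 -1.48 w 0.448 F [ 0.4  1.7 -4.2]
```

Now I measure the held flange's pose relative to the TCP from its holes (underside about z 0.14).

```bash
python3 -m jog '[{"delta_pos":[-0.003,0.010,0],"roll":0.01,"grip":255},{"delta_pos":[0,0,0],"roll":0,"grip":255},{"delta_pos":[0,0,0],"roll":0,"grip":255}]'; python3 plan.py .567 .043 .16 4.7
python3 - <<'E'
from h import *
ims=[]
for n in ('scene','top'):
    c=cap(n); X=cloud(c); u,v=proj(c,[.567,.043,.15])[0].astype(int); ims.append(cv2.resize(c['frame'][v-70:v+70,u-70:u+70],(400,400),interpolation=cv2.INTER_CUBIC))
    Y=X.reshape(-1,3);m=(np.hypot(*(Y[:,:2]-[.567,.043]).T)<.12)&(Y[:,2]>.14)&(Y[:,2]<.16); P=Y[m]; print(n,len(P),np.median(P[:,2]),cv2.minAreaRect((P[:,:2]*1000).astype(np.float32)))
    q=holes(c,(.567,.043),np.radians(7.1),.05,.15,n=5);print(q.round(4).tolist(),fit(q,.05))
cv2.imwrite('pics/held.png',np.hstack(ims))
E
```

```text
clock: 4.88
tcp_pos: [0.5645, 0.0305, 0.16]
ee_rot: [0.001, 0.999, 0.035, -0.001]
wrist_force: [0.1, -0.5, -3.9]
grip_width: 0.449
grasp_force: 82.3
tcp [0.5645 0.0305 0.16  ] psi 4.0 tilt 0.11 | roll -0.013 then dx,dy,dz mm [  3.5 -12.2   0. ] j7 -1.47 w 0.449 F [ 0.1 -0.5 -3.9]
scene 1592 0.14808983432624007 ((560.468017578125, 31.79253387451172), (143.963623046875, 142.65956115722656), 6.807116985321045)
[[0.6079, 0.095], [0.6194, -0.0086], [0.5217, -0.0228], [0.5088, 0.0812]] (array([0.56445645, 0.03621932]), np.float64(0.12930783606504323), np.float64(0.0029580370402685074))
top 603 0.14875594943025064 ((564.8577270507812, -5.691562652587891), (145.08375549316406, 72.7448501586914), 1.9895092248916626)
[[nan, nan], [0.6209, 0.0058], [0.5158, -0.0197], [0.4978, 0.0885]] (array([nan, nan]), np.float64(nan), np.float64(nan))h.py:28: RuntimeWarning: invalid value encountered in scalar divide
  res.append(toplane(c,[(W*uu).sum()/W.sum(),(W*vv).sum()/W.sum()],z)[0,:2])
```

View pics/held.png

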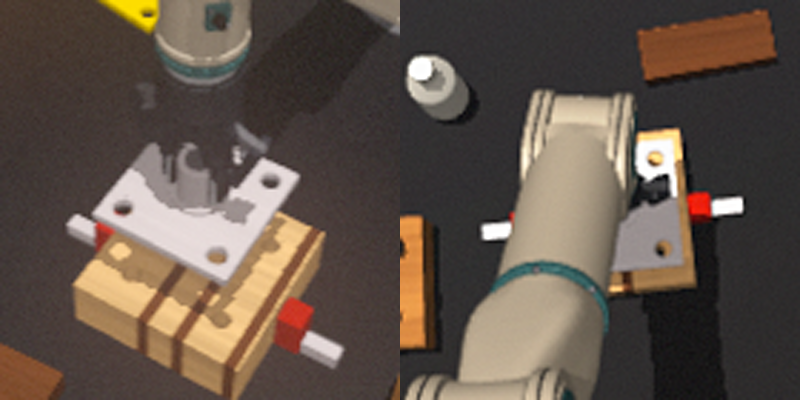

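The crop shows the flange held level over the block at about 7° yaw, aligned with the block. Earlier readings lagged the arm, so I allow settle rows from here. Next I centre it and lower.

```bash
python3 -m jog '[{"delta_pos":[0.0035,-0.012,0],"roll":-0.013,"grip":255},{"delta_pos":[0,0,0.02],"roll":0,"grip":255},{"delta_pos":[0,0,0.02],"roll":0,"grip":255},{"delta_pos":[0,0,0.02],"roll":0,"grip":255},{"delta_pos":[0,0,0],"roll":0,"grip":255},{"delta_pos":[0,0,0],"roll":0,"grip":255},{"delta_pos":[0,0,0],"roll":0,"grip":255},{"delta_pos":[0,0,0],"roll":0,"grip":255}]'; python3 plan.py .567 .043 .081 4.8
```

```text
clock: 5.65
tcp_pos: [0.5694, 0.0448, 0.1017]
ee_rot: [-0.0, 0.999, 0.042, 0.001]
wrist_force: [0.0, 0.0, -4.2]
grip_width: 0.451
grasp_force: 82.3
tcp [0.5694 0.0448 0.1017] psi 4.9 tilt 0.16 | roll 0.001 then dx,dy,dz mm [-2.5  1.6 20.7] j7 -1.47 w 0.451 F [ 0.   0.  -4.2]
```

```bash
python3 -m jog '[{"delta_pos":[-0.0025,0.0015,0.007],"roll":0,"grip":255},{"delta_pos":[0,0,0.007],"roll":0,"grip":255},{"delta_pos":[0,0,0.0055],"roll":0,"grip":255},{"delta_pos":[0,0,0],"roll":0,"grip":255},{"delta_pos":[0,0,0],"roll":0,"grip":255},{"delta_pos":[0,0,0],"roll":0,"grip":255}]'; python3 plan.py .567 .043 .081 4.8
python3 - <<'E'
from h import *
c=cap('scene'); q=holes(c,(.567,.043),np.radians(7.1),.05,.07,n=5);print((q*1000).round(1).tolist(),fit(q,.05))
q=q[:3]; print(((q[0]+q[2])/2).round(4))
E
```

```text
clock: 6.15
tcp_pos: [0.5656, 0.0426, 0.0815]
ee_rot: [-0.0, 0.999, 0.042, -0.0]
wrist_force: [-2.8, -0.8, 4.9]
grip_width: 0.452
grasp_force: 83.1
tcp [0.5656 0.0426 0.0815] psi 4.8 tilt 0.01 | roll 0.001 then dx,dy,dz mm [ 1.5 -0.3  0.5] j7 -1.46 w 0.452 F [-2.8 -0.8  4.9]
[[606.6, 99.5], [618.7, 0.1], [nan, nan], [506.6, 87.1]] (array([nan, nan]), np.float64(nan), np.float64(nan))
[nan nan]h.py:28: RuntimeWarning: invalid value encountered in scalar divide
  res.append(toplane(c,[(W*uu).sum()/W.sum(),(W*vv).sum()/W.sum()],z)[0,:2])
```

```bash
python3 -m jog '[{"delta_pos":[0.003,0,-0.001],"roll":0,"grip":255},{"delta_pos":[0,0,0],"roll":0,"grip":255},{"delta_pos":[0,0,0.0008],"roll":0,"grip":255},{"delta_pos":[0,0,0],"roll":0,"grip":0},{"delta_pos":[0,0,0],"roll":0,"grip":0},{"delta_pos":[0,0,0],"roll":0,"grip":0},{"delta_pos":[0,0,0],"roll":0,"grip":0},{"delta_pos":[0,0,0],"roll":0,"grip":0},{"delta_pos":[0,0,-0.03],"roll":0,"grip":0},{"delta_pos":[0,0,-0.04],"roll":0,"grip":0},{"delta_pos":[0,0,-0.04],"roll":0,"grip":0},{"delta_pos":[0,0,-0.04],"roll":0,"grip":0}]'; python3 plan.py .517 .3735 .20 27.7
```

```text
clock: 7.2
tcp_pos: [0.5682, 0.043, 0.2325]
ee_rot: [0.0, 0.999, 0.042, -0.0]
wrist_force: [-0.0, 0.5, 0.0]
grip_width: 1.002
grasp_force: 0.0
tcp [0.5682 0.043  0.2325] psi 4.8 tilt 0.05 | roll -0.399 then dx,dy,dz mm [ 108.3 -316.5   32.5] j7 -1.5 w 1.002 F [-0.   0.5  0. ]
```

```bash
python3 -m jog '[{"delta_pos":[0,0,0],"roll":-0.1,"grip":0},{"delta_pos":[0,0,0],"roll":-0.1,"grip":0},{"delta_pos":[0,0,0],"roll":-0.1,"grip":0},{"delta_pos":[0,0,0],"roll":-0.1,"grip":0},{"delta_pos":[0.012,-0.035,0],"roll":0,"grip":0},{"delta_pos":[0.012,-0.035,0],"roll":0,"grip":0},{"delta_pos":[0.012,-0.035,0],"roll":0,"grip":0},{"delta_pos":[0.012,-0.035,0],"roll":0,"grip":0},{"delta_pos":[0.012,-0.035,0],"roll":0,"grip":0},{"delta_pos":[0.012,-0.035,0],"roll":0,"grip":0},{"delta_pos":[0.012,-0.035,0],"roll":0,"grip":0},{"delta_pos":[0.012,-0.035,0],"roll":0,"grip":0}]'; python3 plan.py .517 .3735 .20 27.7
python3 - <<'E'
from h import *
ims=[]
for n in('top','scene'):
    c=cap(n); u,v=proj(c,[.567,.043,.07])[0].astype(int); ims.append(cv2.resize(c['frame'][v-60:v+60,u-60:u+60],(400,400),interpolation=cv2.INTER_CUBIC))
    q=holes(c,(.567,.043),np.radians(7.1),.05,.07,n=5 if n=='scene' else 4);print((q*1000).round(1).tolist(),fit(q,.05))
    X=cloud(c).reshape(-1,3);m=(np.hypot(*(X[:,:2]-[.567,.043]).T)<.06)&(X[:,2]>.113)&(X[:,2]<.127);P=X[m];print(len(P),cv2.minAreaRect((P[:,:2]*1000).astype(np.float32))[:2],np.median(P[:,2]))
cv2.imwrite('pics/laid.png',np.hstack(ims))
E
```

```text
clock: 8.2
tcp_pos: [0.5226, 0.3372, 0.231]
ee_rot: [0.0, 0.971, 0.24, -0.0]
wrist_force: [0.0, 0.5, 0.0]
grip_width: 1.003
grasp_force: 0.0
tcp [0.5226 0.3372 0.231 ] psi 27.8 tilt 0.01 | roll 0.001 then dx,dy,dz mm [ 12.  -34.7  31. ] j7 -1.66 w 1.003 F [0.  0.5 0. ]
[[610.1, 99.2], [622.7, 0.2], [523.4, -12.3], [511.0, 86.6]] (array([0.56681628, 0.04341575]), np.float64(0.12571216987709538), np.float64(0.00017958747255300556))
112 ((564.1209106445312, 41.89948272705078), (37.325721740722656, 36.924964904785156)) 0.12001765820569332
[[609.7, 100.6], [622.0, 1.3], [523.2, -10.9], [510.7, 88.0]] (array([0.56641366, 0.04477148]), np.float64(0.12459901398411863), np.float64(0.0002118803345470613))
155 ((565.2400512695312, 45.21855163574219), (40.873512268066406, 34.938480377197266)) 0.11973933292625498
```

View pics/laid.png

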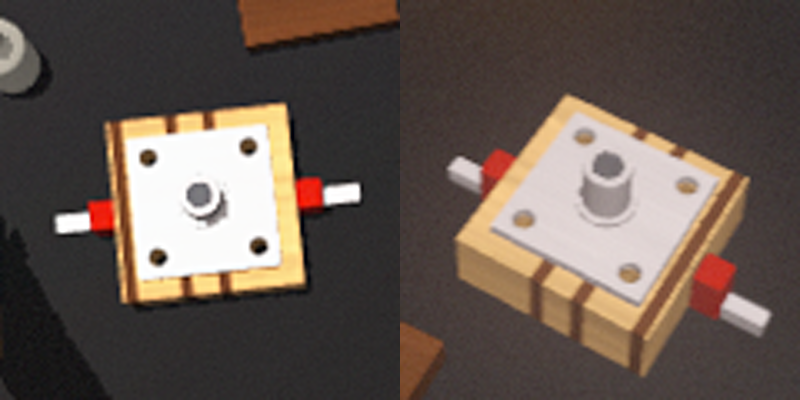

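The flange lies flat on the block, with the holes coinciding to under 1 mm. Next is the pin.

```bash
python3 -m jog '[{"delta_pos":[0.006,-0.017,0],"roll":0,"grip":0},{"delta_pos":[0.006,-0.017,0],"roll":0,"grip":0},{"delta_pos":[0,0,0.03],"roll":0,"grip":0},{"delta_pos":[0,0,0.03],"roll":0,"grip":0},{"delta_pos":[0,0,0.02],"roll":0,"grip":0},{"delta_pos":[0,0,0],"roll":0,"grip":0},{"delta_pos":[0,0,0],"roll":0,"grip":0},{"delta_pos":[0,0,0],"roll":0,"grip":0}]'; python3 plan.py .5175 .3735 .085 27.7
```

```text
clock: 8.97
tcp_pos: [0.5189, 0.3719, 0.1524]
ee_rot: [-0.0, 0.971, 0.24, 0.001]
wrist_force: [-0.4, 0.2, 0.6]
grip_width: 1.0
grasp_force: 0.0
tcp [0.5189 0.3719 0.1524] psi 27.8 tilt 0.14 | roll 0.001 then dx,dy,dz mm [-0.5 -2.1 67.4] j7 -1.71 w 1.0 F [-0.4  0.2  0.6]
```

```bash
python3 -m jog '[{"delta_pos":[-0.0005,-0.002,0.02],"roll":0,"grip":0},{"delta_pos":[0,0,0.02],"roll":0,"grip":0},{"delta_pos":[0,0,0.02],"roll":0,"grip":0},{"delta_pos":[0,0,0.007],"roll":0,"grip":0},{"delta_pos":[0,0,0],"roll":0,"grip":0},{"delta_pos":[0,0,0],"roll":0,"grip":255},{"delta_pos":[0,0,0],"roll":0,"grip":255},{"delta_pos":[0,0,0],"roll":0,"grip":255},{"delta_pos":[0,0,0],"roll":0,"grip":255},{"delta_pos":[0,0,0],"roll":0,"grip":255},{"delta_pos":[0,0,0],"roll":0,"grip":255},{"delta_pos":[0,0,0],"roll":0,"grip":255}]' 60; python3 plan.py .5175 .3735 .165 27.7
```

```text
clock: 9.97
tcp_pos: [0.5176, 0.3735, 0.0857]
ee_rot: [-0.001, 0.971, 0.24, 0.001]
wrist_force: [0.0, -1.3, 6.3]
grip_width: 0.503
grasp_force: 61.3
tcp [0.5176 0.3735 0.0857] psi 27.8 tilt 0.17 | roll 0.001 then dx,dy,dz mm [ -0.1  -0.1 -79.3] j7 -1.71 w 0.503 F [ 0.  -1.3  6.3]
```

```bash
python3 -m jog '[{"delta_pos":[0,0,-0.03],"roll":0,"grip":255},{"delta_pos":[0,0,-0.035],"roll":0,"grip":255},{"delta_pos":[0,0,-0.035],"roll":0,"grip":255},{"delta_pos":[0,0,-0.027],"roll":0,"grip":255},{"delta_pos":[-0.0175,0.0345,0],"roll":0,"grip":255},{"delta_pos":[-0.0175,0.0345,0],"roll":0,"grip":255},{"delta_pos":[-0.0175,0.0345,0],"roll":0,"grip":255},{"delta_pos":[-0.0175,0.0345,0],"roll":0,"grip":255},{"delta_pos":[-0.0175,0.0345,0],"roll":0,"grip":255},{"delta_pos":[-0.0175,0.0345,0],"roll":0,"grip":255},{"delta_pos":[-0.0175,0.0345,0],"roll":0,"grip":255},{"delta_pos":[-0.0175,0.0345,0],"roll":0,"grip":255}]'; python3 plan.py .5234 -.0124 .165 27.7
```

```text
clock: 10.97
tcp_pos: [0.5209, 0.0615, 0.2113]
ee_rot: [0.0, 0.971, 0.24, 0.0]
wrist_force: [0.1, 0.0, -1.4]
grip_width: 0.507
grasp_force: 63.2
tcp [0.5209 0.0615 0.2113] psi 27.8 tilt 0.01 | roll 0.002 then dx,dy,dz mm [-32.1  66.6  46.3] j7 -1.22 w 0.507 F [ 0.1  0.  -1.4]
```

```bash
python3 -m jog '[{"delta_pos":[-0.0175,0.0345,0],"roll":0,"grip":255},{"delta_pos":[-0.0175,0.0345,0],"roll":0,"grip":255},{"delta_pos":[0,0,0],"roll":0,"grip":255},{"delta_pos":[0,0,0],"roll":0,"grip":255},{"delta_pos":[0,0,0],"roll":0,"grip":255},{"delta_pos":[0,0,0.02],"roll":0,"grip":255},{"delta_pos":[0,0,0.02],"roll":0,"grip":255},{"delta_pos":[0,0,0],"roll":0,"grip":255},{"delta_pos":[0,0,0],"roll":0,"grip":255}]'; python3 plan.py .5234 -.0124 .0917 27.7
python3 - <<'E'
from h import *
ims=[]
for n in('top','scene'):
    c=cap(n)
    q=holes(c,(.567,.043),np.radians(7.1),.05,.07,n=5 if n=='scene' else 4);print((q*1000).round(1).tolist())
    X=cloud(c).reshape(-1,3);m=(np.hypot(*(X[:,:2]-[.5234,-.0124]).T)<.015)&(X[:,2]>.08)&(X[:,2]<.14);P=X[m];print(n,len(P))
    for a in range(9,14): 
        k=P[(P[:,2]>a*.01)&(P[:,2]<a*.01+.01)]
        if len(k)>3: print(a,len(k),k.mean(0).round(4),k.min(0).round(4),k.max(0).round(4))
    u,v=proj(c,[.5234,-.0124,.1])[0].astype(int);ims.append(cv2.resize(c['frame'][v-50:v+50,u-50:u+50],(400,400),interpolation=cv2.INTER_CUBIC))
cv2.imwrite('pics/pin1.png',np.hstack(ims))
E
```

```text
clock: 11.72
tcp_pos: [0.5218, -0.0123, 0.1705]
ee_rot: [-0.001, 0.97, 0.241, -0.001]
wrist_force: [0.4, 0.2, -1.5]
grip_width: 0.503
grasp_force: 63.2
tcp [ 0.5218 -0.0123  0.1705] psi 27.9 tilt 0.15 | roll 0.004 then dx,dy,dz mm [ 1.4  0.9 78.8] j7 -1.07 w 0.503 F [ 0.4  0.2 -1.5]
[[610.1, 99.2], [612.5, 2.4], [522.9, -24.7], [511.2, 85.8]]
top 0
[[609.8, 100.6], [622.1, 1.3], [519.7, -16.1], [510.7, 88.1]]
scene 47
9 6 [ 0.5252 -0.0093  0.0954] [ 0.5238 -0.0127  0.091 ] [ 0.5264 -0.0071  0.0982]
10 5 [ 0.5257 -0.0076  0.1054] [ 0.5238 -0.0114  0.1043] [ 0.5281 -0.004   0.1075]
11 10 [ 0.5263 -0.0078  0.1152] [ 0.5201 -0.0159  0.1104] [ 0.5289 -0.0029  0.1194]
12 12 [ 0.5265 -0.0067  0.1253] [ 0.5197 -0.0153  0.122 ] [ 0.5304 -0.0022  0.1285]
13 14 [ 0.5277 -0.0092  0.1346] [ 0.5219 -0.0154  0.1307] [ 0.5307 -0.0028  0.1385]
```

View pics/pin1.png

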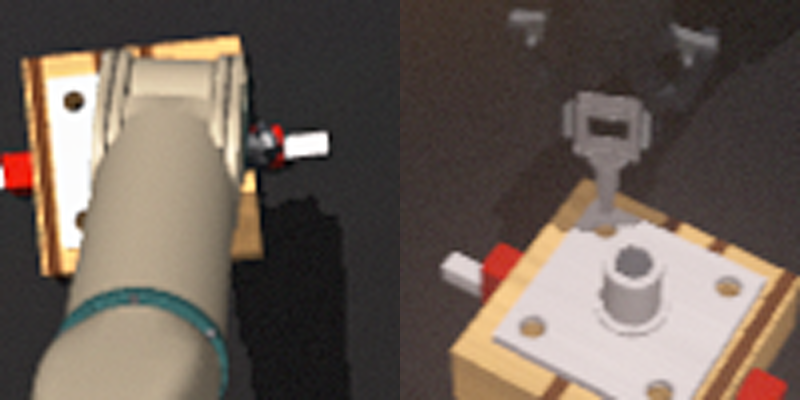

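The pin hangs upright just behind and over the (-,-) hole, at scene crop (605,228). Nudging 1–2 mm and inserting.

```bash
python3 -m jog '[{"delta_pos":[0.0014,0.0009,0],"roll":0,"grip":255},{"delta_pos":[0,0,0.015],"roll":0,"grip":255},{"delta_pos":[0,0,0.012],"roll":0,"grip":255},{"delta_pos":[0,0,0.01],"roll":0,"grip":255},{"delta_pos":[0,0,0],"roll":0,"grip":255},{"delta_pos":[0,0,0],"roll":0,"grip":255}]'; python3 plan.py .5234 -.0124 .0917 27.7
```

```text
clock: 12.32
tcp_pos: [0.5242, -0.0141, 0.1341]
ee_rot: [-0.0, 0.971, 0.24, -0.0]
wrist_force: [1.1, 0.6, -2.0]
grip_width: 0.508
grasp_force: 63.2
tcp [ 0.5242 -0.0141  0.1341] psi 27.8 tilt 0.02 | roll 0.001 then dx,dy,dz mm [ 0.  -1.9 42.4] j7 -1.06 w 0.508 F [ 1.1  0.6 -2. ]
```

```bash
python3 -m jog '[{"delta_pos":[0,-0.001,0.01],"roll":0,"grip":255},{"delta_pos":[0,0,0.01],"roll":0,"grip":255},{"delta_pos":[0,0,0.01],"roll":0,"grip":255},{"delta_pos":[0,0,0],"roll":0,"grip":255},{"delta_pos":[0,0,0],"roll":0,"grip":255}]'; python3 plan.py .5234 -.0124 .0917 27.7
```

```text
clock: 12.73
tcp_pos: [0.5235, -0.0133, 0.1032]
ee_rot: [-0.0, 0.971, 0.24, -0.0]
wrist_force: [0.3, 0.3, -1.0]
grip_width: 0.507
grasp_force: 63.1
tcp [ 0.5235 -0.0133  0.1032] psi 27.8 tilt 0.06 | roll 0.001 then dx,dy,dz mm [ 0.3 -0.8 11.5] j7 -1.06 w 0.507 F [ 0.3  0.3 -1. ]
```

Nearly seated with no side force. Last 11 mm, then hold.

```bash
python3 -m jog '[{"delta_pos":[0,0,0.006],"roll":0,"grip":255},{"delta_pos":[0,0,0.006],"roll":0,"grip":255},{"delta_pos":[0,0,0],"roll":0,"grip":255},{"delta_pos":[0,0,0],"roll":0,"grip":255},{"delta_pos":[0,0,0],"roll":0,"grip":255}]'; python3 plan.py .5234 -.0124 .0917 27.7
```

```text
clock: 13.15
tcp_pos: [0.5239, -0.0133, 0.0918]
ee_rot: [0.0, 0.971, 0.24, 0.0]
wrist_force: [-0.5, -0.5, -2.1]
grip_width: 0.506
grasp_force: 63.2
tcp [ 0.5239 -0.0133  0.0918] psi 27.8 tilt 0.02 | roll 0.001 then dx,dy,dz mm [-0.  -1.1  0.1] j7 -1.06 w 0.506 F [-0.5 -0.5 -2.1]
```

```bash
python3 -m jog '[{"delta_pos":[0,0,0],"roll":0,"grip":0},{"delta_pos":[0,0,0],"roll":0,"grip":0},{"delta_pos":[0,0,0],"roll":0,"grip":0},{"delta_pos":[0,0,0],"roll":0,"grip":0},{"delta_pos":[0,0,0],"roll":0,"grip":0},{"delta_pos":[0,0,-0.03],"roll":0,"grip":0},{"delta_pos":[0,0,-0.04],"roll":0,"grip":0},{"delta_pos":[0,0,-0.04],"roll":0,"grip":0},{"delta_pos":[0,0,-0.02],"roll":0,"grip":0},{"delta_pos":[0.0178,-0.034,0],"roll":0,"grip":0},{"delta_pos":[0.0178,-0.034,0],"roll":0,"grip":0},{"delta_pos":[0.0178,-0.034,0],"roll":0,"grip":0}]'; python3 -m jog '[{"delta_pos":[0.0178,-0.034,0],"roll":0,"grip":0},{"delta_pos":[0.0178,-0.034,0],"roll":0,"grip":0},{"delta_pos":[0.0178,-0.034,0],"roll":0,"grip":0},{"delta_pos":[0.0178,-0.034,0],"roll":0,"grip":0},{"delta_pos":[0.0178,-0.034,0],"roll":0,"grip":0},{"delta_pos":[0,0,0],"roll":0,"grip":0},{"delta_pos":[0,0,0],"roll":0,"grip":0},{"delta_pos":[0,0,0],"roll":0,"grip":0}]'; python3 plan.py .5222 .2936 .067 27.8
python3 - <<'E'
from h import *
c=cap('scene')
q=holes(c,(.567,.043),np.radians(7.1),.05,.07,n=5);print((q*1000).round(1).tolist())
Y=cloud(c).reshape(-1,3);m=(np.hypot(*(Y[:,:2]-[.5234,-.0124]).T)<.04)&(Y[:,2]>.11)&(Y[:,2]<.15);P=Y[m];print(len(P),P[:,2].max(),cv2.minAreaRect((P[:,:2]*1000).astype(np.float32)))
E
```

```text
clock: 14.15
tcp_pos: [0.5238, 0.1026, 0.223]
ee_rot: [0.0, 0.971, 0.239, 0.001]
wrist_force: [-0.1, 0.4, -0.1]
grip_width: 0.998
grasp_force: 0.0
clock: 14.82
tcp_pos: [0.5228, 0.2929, 0.2217]
ee_rot: [0.001, 0.971, 0.24, -0.0]
wrist_force: [-0.1, 0.5, 0.2]
grip_width: 1.002
grasp_force: 0.0
tcp [0.5228 0.2929 0.2217] psi 27.8 tilt 0.08 | roll -0.0 then dx,dy,dz mm [ -0.2  -0.9 154.7] j7 -1.61 w 1.002 F [-0.1  0.5  0.2]
[[609.9, 100.7], [622.5, 1.3], [518.2, -14.2], [510.7, 87.8]]
101 0.12924068050623155 ((523.000244140625, -11.00943374633789), (17.551864624023438, 43.58149719238281), 30.331310272216797)
```

The pin is fully down (eye top at about 0.127) and the flange has not moved. Next, bolt A.

```bash
python3 -m jog '[{"delta_pos":[0,-0.001,0.03],"roll":0,"grip":0},{"delta_pos":[0,0,0.04],"roll":0,"grip":0},{"delta_pos":[0,0,0.03],"roll":0,"grip":0},{"delta_pos":[0,0,0.02],"roll":0,"grip":0},{"delta_pos":[0,0,0.02],"roll":0,"grip":0},{"delta_pos":[0,0,0.0145],"roll":0,"grip":0},{"delta_pos":[0,0,0],"roll":0,"grip":0},{"delta_pos":[0,0,0],"roll":0,"grip":0}]'; python3 plan.py .5222 .2936 .067 27.8;python3 -m jog '[{"delta_pos":[0,0,0],"roll":0,"grip":255},{"delta_pos":[0,0,0],"roll":0,"grip":255},{"delta_pos":[0,0,0],"roll":0,"grip":255},{"delta_pos":[0,0,0],"roll":0,"grip":255},{"delta_pos":[0,0,0],"roll":0,"grip":255},{"delta_pos":[0,0,0],"roll":0,"grip":255},{"delta_pos":[0,0,0],"roll":0,"grip":255},{"delta_pos":[0,0,0],"roll":0,"grip":255},{"delta_pos":[0,0,-0.02],"roll":0,"grip":255},{"delta_pos":[0,0,0],"roll":0,"grip":255},{"delta_pos":[0,0,0],"roll":0,"grip":255}]'; python3 plan.py .6102 .0991 .20 27.8
```

```text
clock: 15.53
tcp_pos: [0.5227, 0.2926, 0.0673]
ee_rot: [0.001, 0.971, 0.239, -0.001]
wrist_force: [-0.3, -0.1, 0.3]
grip_width: 1.002
grasp_force: 0.0
tcp [0.5227 0.2926 0.0673] psi 27.6 tilt 0.1 | roll -0.003 then dx,dy,dz mm [ 0.  -1.2  0.3] j7 -1.6 w 1.002 F [-0.3 -0.1  0.3]
clock: 16.45
tcp_pos: [0.5229, 0.2949, 0.0882]
ee_rot: [-0.0, 0.971, 0.24, 0.001]
wrist_force: [-0.4, 0.2, -1.7]
grip_width: 0.323
grasp_force: 60.0
tcp [0.5229 0.2949 0.0882] psi 27.8 tilt 0.09 | roll -0.0 then dx,dy,dz mm [ -14.1  213.9 -111.8] j7 -1.6 w 0.323 F [-0.4  0.2 -1.7]
```

```bash
python3 -m jog '[{"delta_pos":[0,0,-0.03],"roll":0,"grip":255},{"delta_pos":[0,0,-0.04],"roll":0,"grip":255},{"delta_pos":[0,0,-0.04],"roll":0,"grip":255},{"delta_pos":[-0.0023,0.0357,0],"roll":0,"grip":255},{"delta_pos":[-0.0023,0.0357,0],"roll":0,"grip":255},{"delta_pos":[-0.0023,0.0357,0],"roll":0,"grip":255},{"delta_pos":[-0.0023,0.0357,0],"roll":0,"grip":255},{"delta_pos":[-0.0023,0.0357,0],"roll":0,"grip":255},{"delta_pos":[-0.0023,0.0357,0],"roll":0,"grip":255},{"delta_pos":[0,0,0],"roll":0,"grip":255},{"delta_pos":[0,0,0],"roll":0,"grip":255},{"delta_pos":[0,0,0],"roll":0,"grip":255}]'; python3 plan.py .6102 .0991 .145 27.8
```

```text
clock: 17.45
tcp_pos: [0.6092, 0.0992, 0.1964]
ee_rot: [-0.001, 0.971, 0.24, -0.001]
wrist_force: [-0.0, 0.8, -1.9]
grip_width: 0.329
grasp_force: 60.8
tcp [0.6092 0.0992 0.1964] psi 27.8 tilt 0.13 | roll -0.001 then dx,dy,dz mm [ 0.8  0.6 51.4] j7 -1.26 w 0.329 F [-0.   0.8 -1.9]
```

```bash
python3 -m jog '[{"delta_pos":[0.0008,0.0006,0.02],"roll":0,"grip":255},{"delta_pos":[0,0,0.02],"roll":0,"grip":255},{"delta_pos":[0,0,0.008],"roll":0,"grip":255},{"delta_pos":[0,0,0],"roll":0,"grip":255},{"delta_pos":[0,0,0],"roll":0,"grip":255},{"delta_pos":[0,0,0],"roll":0,"grip":255}]'; python3 plan.py .6102 .0991 .145 27.8
cat > shank.py <<'E'
import sys; from h import *
x,y=map(float,sys.argv[1:3]); c=cap('scene'); X=cloud(c)
Y=X.reshape(-1,3);m=(np.hypot(*(Y[:,:2]-[x,y]).T)<.02)&(Y[:,2]>.076)&(Y[:,2]<.142);P=Y[m]
o=(-c['R'].T@c['t'])[:2]-[x,y]; o/=np.hypot(*o)
for a in np.arange(.08,.14,.01):
    k=P[(P[:,2]>a)&(P[:,2]<a+.01)]; r=np.clip(.004+.004*(a+.005-float(sys.argv[3]))/.016,.004,.008)
    if len(k)>3: print(a.round(2),len(k),'axis~',(k[:,:2].mean(0)-o*r*.8).round(4))
q=holes(c,(.567,.043),np.radians(7.1),.05,.07,n=5);print((q*1000).round(1).tolist())
u,v=proj(c,[x,y,.09])[0].astype(int);cv2.imwrite(sys.argv[4],cv2.resize(c['frame'][v-50:v+50,u-50:u+50],(500,500),interpolation=cv2.INTER_CUBIC))
E
python3 shank.py .6102 .0991 .087 pics/bolta.png
```

```text
clock: 17.95
tcp_pos: [0.6116, 0.0994, 0.1504]
ee_rot: [-0.0, 0.971, 0.241, 0.001]
wrist_force: [0.1, 0.3, -2.4]
grip_width: 0.324
grasp_force: 60.8
tcp [0.6116 0.0994 0.1504] psi 27.8 tilt 0.09 | roll 0.001 then dx,dy,dz mm [-1.4 -0.4  5.4] j7 -1.26 w 0.324 F [ 0.1  0.3 -2.4]
0.09 4 axis~ [0.6095 0.0992]
0.1 7 axis~ [0.6081 0.1017]
0.11 15 axis~ [0.6091 0.101 ]
0.12 11 axis~ [0.6097 0.1002]
0.13 8 axis~ [0.6099 0.0999]
[[598.8, 92.6], [621.6, 3.3], [518.4, -9.0], [nan, nan]]h.py:28: RuntimeWarning: invalid value encountered in scalar divide
  res.append(toplane(c,[(W*uu).sum()/W.sum(),(W*vv).sum()/W.sum()],z)[0,:2])
```

View pics/bolta.png

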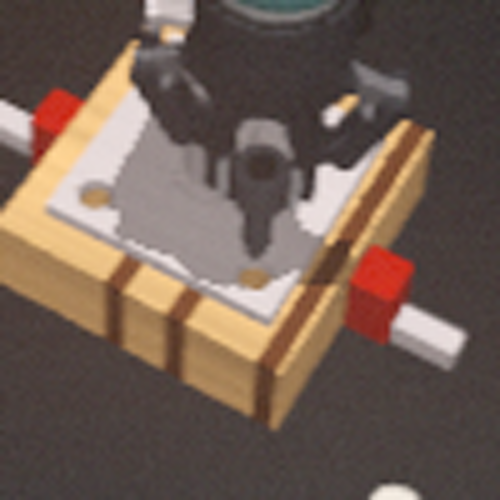

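The bolt is upright with its tip at crop (258,250), directly above the hole at (253,278). Inserting.

```bash
python3 -m jog '[{"delta_pos":[-0.001,0,0.01],"roll":0,"grip":255},{"delta_pos":[0,0,0.01],"roll":0,"grip":255},{"delta_pos":[0,0,0.01],"roll":0,"grip":255},{"delta_pos":[0,0,0],"roll":0,"grip":255},{"delta_pos":[0,0,0],"roll":0,"grip":255}]'; python3 plan.py .6102 .0991 .075 27.8
```

```text
clock: 18.42
tcp_pos: [0.6094, 0.0979, 0.1183]
ee_rot: [-0.0, 0.971, 0.24, -0.001]
wrist_force: [0.9, 0.0, -1.8]
grip_width: 0.327
grasp_force: 60.8
tcp [0.6094 0.0979 0.1183] psi 27.8 tilt 0.13 | roll -0.0 then dx,dy,dz mm [ 1.3 -0.7 43.3] j7 -1.26 w 0.327 F [ 0.9  0.  -1.8]
```

```bash
python3 -m jog '[{"delta_pos":[0.0006,-0.0005,0.01],"roll":0,"grip":255},{"delta_pos":[0,0,0.01],"roll":0,"grip":255},{"delta_pos":[0,0,0.01],"roll":0,"grip":255},{"delta_pos":[0,0,0.01],"roll":0,"grip":255},{"delta_pos":[0,0,0],"roll":0,"grip":255},{"delta_pos":[0,0,0],"roll":0,"grip":255}]'; python3 plan.py .6102 .0991 .073 27.8
```

```text
clock: 18.92
tcp_pos: [0.6101, 0.0986, 0.0785]
ee_rot: [0.0, 0.971, 0.24, -0.001]
wrist_force: [0.0, 0.7, -0.9]
grip_width: 0.332
grasp_force: 60.8
tcp [0.6101 0.0986 0.0785] psi 27.8 tilt 0.09 | roll -0.001 then dx,dy,dz mm [ 0.4 -0.4  5.5] j7 -1.26 w 0.332 F [ 0.   0.7 -0.9]
```

```bash
python3 -m jog '[{"delta_pos":[0,0,0.004],"roll":0,"grip":255},{"delta_pos":[0,0,0],"roll":0,"grip":0},{"delta_pos":[0,0,0],"roll":0,"grip":0},{"delta_pos":[0,0,0],"roll":0,"grip":0},{"delta_pos":[0,0,0],"roll":0,"grip":0},{"delta_pos":[0,0,0],"roll":0,"grip":0},{"delta_pos":[0,0,-0.03],"roll":0,"grip":0},{"delta_pos":[0,0,-0.04],"roll":0,"grip":0},{"delta_pos":[0,0,-0.04],"roll":0.1,"grip":0},{"delta_pos":[0,0,-0.035],"roll":0.1,"grip":0},{"delta_pos":[0,0,0],"roll":0.1,"grip":0},{"delta_pos":[0,0,0],"roll":0.063,"grip":0}]'; python3 plan.py .4376 .3684 .2 7
python3 - <<'E'
from h import *
c=cap('scene');Y=cloud(c).reshape(-1,3);m=(np.hypot(*(Y[:,:2]-[.61,.099]).T)<.025)&(Y[:,2]>.085)&(Y[:,2]<.12);P=Y[m];print(len(P),np.median(P[:,2]),P[:,:2].mean(0))
E
```

```text
clock: 19.92
tcp_pos: [0.6123, 0.0991, 0.224]
ee_rot: [-0.001, 0.998, 0.059, 0.003]
wrist_force: [-0.2, 0.5, -1.8]
grip_width: 1.0
grasp_force: 0.0
tcp [0.6123 0.0991 0.224 ] psi 6.7 tilt 0.38 | roll -0.005 then dx,dy,dz mm [-140.6 -288.6   24. ] j7 -1.56 w 1.0 F [-0.2  0.5 -1.8]
99 0.09361539653562166 [0.61056522 0.10109311]
```

Bolt A is seated: its head top is at 0.0936, and fully home is 0.094. Now bolt B.

```bash
python3 -m jog '[{"delta_pos":[-0.0155,-0.032,0],"roll":0,"grip":0},{"delta_pos":[-0.0155,-0.032,0],"roll":0,"grip":0},{"delta_pos":[-0.0155,-0.032,0],"roll":0,"grip":0},{"delta_pos":[-0.0155,-0.032,0],"roll":0,"grip":0},{"delta_pos":[-0.0155,-0.032,0],"roll":0,"grip":0},{"delta_pos":[-0.0155,-0.032,0],"roll":0,"grip":0},{"delta_pos":[-0.0155,-0.032,0],"roll":0,"grip":0},{"delta_pos":[-0.0155,-0.032,0],"roll":0,"grip":0},{"delta_pos":[-0.0155,-0.032,0.02],"roll":0,"grip":0},{"delta_pos":[0,0,0.02],"roll":0,"grip":0},{"delta_pos":[0,0,0],"roll":0,"grip":0},{"delta_pos":[0,0,0],"roll":0,"grip":0}]'; python3 plan.py .4376 .3684 .067 7
```

```text
clock: 20.97
tcp_pos: [0.4364, 0.367, 0.1797]
ee_rot: [0.001, 0.998, 0.062, -0.001]
wrist_force: [0.9, -0.5, 0.3]
grip_width: 1.001
grasp_force: 0.0
tcp [0.4364 0.367  0.1797] psi 7.1 tilt 0.16 | roll 0.001 then dx,dy,dz mm [  1.3  -1.3 112.7] j7 -2.09 w 1.001 F [ 0.9 -0.5  0.3]
```

```bash
python3 -m jog '[{"delta_pos":[0.001,-0.001,0.03],"roll":0,"grip":0},{"delta_pos":[0,0,0.03],"roll":0,"grip":0},{"delta_pos":[0,0,0.02],"roll":0,"grip":0},{"delta_pos":[0,0,0.02],"roll":0,"grip":0},{"delta_pos":[0,0,0.0125],"roll":0,"grip":0},{"delta_pos":[0,0,0],"roll":0,"grip":0},{"delta_pos":[0,0,0],"roll":0,"grip":0}]'; python3 plan.py .4376 .3684 .067 7;python3 -m jog '[{"delta_pos":[0,0,0],"roll":0,"grip":255},{"delta_pos":[0,0,0],"roll":0,"grip":255},{"delta_pos":[0,0,0],"roll":0,"grip":255},{"delta_pos":[0,0,0],"roll":0,"grip":255},{"delta_pos":[0,0,0],"roll":0,"grip":255},{"delta_pos":[0,0,0],"roll":0,"grip":255},{"delta_pos":[0,0,0],"roll":0,"grip":255},{"delta_pos":[0,0,0],"roll":0,"grip":255},{"delta_pos":[0,0,-0.02],"roll":0,"grip":255},{"delta_pos":[0,0,0],"roll":0,"grip":255},{"delta_pos":[0,0,0],"roll":0,"grip":255}]'; python3 plan.py .5110 .0868 .20 7
python3 - <<'E'
from h import *
c=cap('top');q=holes(c,(.567,.043),np.radians(7.1),.05,.07,n=4);print('top',(q*1000).round(1).tolist())
c=cap('scene');q=holes(c,(.567,.043),np.radians(7.1),.05,.07,n=5);print('scene',(q*1000).round(1).tolist())
E
```

```text
clock: 21.55
tcp_pos: [0.4394, 0.3678, 0.0687]
ee_rot: [0.0, 0.998, 0.06, 0.0]
wrist_force: [-0.1, 0.1, 0.7]
grip_width: 0.998
grasp_force: 0.0
tcp [0.4394 0.3678 0.0687] psi 6.9 tilt 0.05 | roll -0.002 then dx,dy,dz mm [-1.7 -0.8  1.7] j7 -2.06 w 0.998 F [-0.1  0.1  0.7]
clock: 22.47
tcp_pos: [0.4383, 0.3691, 0.0886]
ee_rot: [-0.0, 0.998, 0.061, 0.001]
wrist_force: [-0.3, -0.2, -1.0]
grip_width: 0.326
grasp_force: 59.7
tcp [0.4383 0.3691 0.0886] psi 7.0 tilt 0.09 | roll -0.0 then dx,dy,dz mm [  37.8  289.1 -111.4] j7 -2.07 w 0.326 F [-0.3 -0.2 -1. ]
top [[612.5, 99.7], [622.9, 0.4], [520.0, -15.2], [511.0, 86.1]]
scene [[609.8, 98.4], [622.6, 1.4], [518.0, -14.4], [510.6, 87.8]]
```

```bash
python3 -m jog '[{"delta_pos":[0,0,-0.03],"roll":0,"grip":255},{"delta_pos":[0,0,-0.04],"roll":0,"grip":255},{"delta_pos":[0,0,-0.03],"roll":0,"grip":255},{"delta_pos":[0.0047,0.0361,0],"roll":0,"grip":255},{"delta_pos":[0.0047,0.0361,0],"roll":0,"grip":255},{"delta_pos":[0.0047,0.0361,0],"roll":0,"grip":255},{"delta_pos":[0.0047,0.0361,0],"roll":0,"grip":255},{"delta_pos":[0.0047,0.0361,0],"roll":0,"grip":255},{"delta_pos":[0.0047,0.0361,0],"roll":0,"grip":255},{"delta_pos":[0.0047,0.0361,0],"roll":0,"grip":255},{"delta_pos":[0.0047,0.0361,0],"roll":0,"grip":255}]'; python3 -m jog '[{"delta_pos":[0,0,0.02],"roll":0,"grip":255},{"delta_pos":[0,0,0.02],"roll":0,"grip":255},{"delta_pos":[0,0,0],"roll":0,"grip":255},{"delta_pos":[0,0,0],"roll":0,"grip":255},{"delta_pos":[0,0,0],"roll":0,"grip":255}]';python3 plan.py .5108 .0868 .145 7; python3 shank.py .5108 .0868 .087 pics/boltb.png
```

```text
clock: 23.48
tcp_pos: [0.5099, 0.085, 0.1872]
ee_rot: [0.0, 0.998, 0.061, -0.001]
wrist_force: [0.9, -0.3, -1.1]
grip_width: 0.324
grasp_force: 60.9
clock: 23.9
tcp_pos: [0.5104, 0.0873, 0.1482]
ee_rot: [-0.0, 0.998, 0.061, -0.0]
wrist_force: [0.0, 0.5, -1.4]
grip_width: 0.326
grasp_force: 60.8
tcp [0.5104 0.0873 0.1482] psi 7.0 tilt 0.01 | roll 0.001 then dx,dy,dz mm [0.4 0.5 3.2] j7 -1.56 w 0.326 F [ 0.   0.5 -1.4]
0.09 5 axis~ [0.5076 0.0893]
0.1 11 axis~ [0.5082 0.0883]
0.11 14 axis~ [0.5082 0.0872]
0.12 10 axis~ [0.5084 0.09  ]
0.13 6 axis~ [0.5098 0.0888]
[[609.8, 98.0], [622.5, 1.3], [517.4, -13.0], [498.1, 81.7]]
```

View pics/boltb.png

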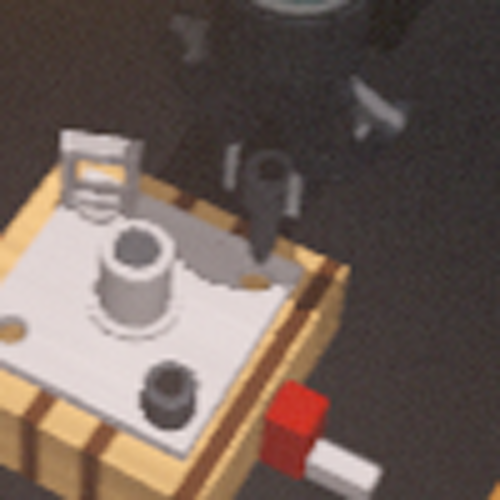

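The bolt's tip at crop (262,258) is over the hole at (255,281), with bolt A and the pin seated. Inserting with a 1 mm shift.

```bash
python3 -m jog '[{"delta_pos":[0.0012,0.0006,0.01],"roll":0,"grip":255},{"delta_pos":[0,0,0.01],"roll":0,"grip":255},{"delta_pos":[0,0,0.01],"roll":0,"grip":255},{"delta_pos":[0,0,0],"roll":0,"grip":255},{"delta_pos":[0,0,0],"roll":0,"grip":255}]'; python3 plan.py .5108 .0868 .075 7
```

```text
clock: 24.37
tcp_pos: [0.5108, 0.0862, 0.1171]
ee_rot: [0.0, 0.998, 0.061, -0.001]
wrist_force: [-1.0, 0.0, -1.2]
grip_width: 0.326
grasp_force: 60.8
tcp [0.5108 0.0862 0.1171] psi 7.0 tilt 0.12 | roll -0.0 then dx,dy,dz mm [ 0.1 -0.6 42.1] j7 -1.55 w 0.326 F [-1.   0.  -1.2]
```

```bash
python3 -m jog '[{"delta_pos":[0,0,0.01],"roll":0,"grip":255},{"delta_pos":[0,0,0.01],"roll":0,"grip":255},{"delta_pos":[0,0,0.01],"roll":0,"grip":255},{"delta_pos":[0,0,0.008],"roll":0,"grip":255},{"delta_pos":[0,0,0],"roll":0,"grip":255},{"delta_pos":[0,0,0],"roll":0,"grip":255}]'; python3 plan.py .5108 .0868 .075 7
```

```text
clock: 24.87
tcp_pos: [0.5112, 0.0861, 0.0793]
ee_rot: [0.0, 0.998, 0.061, -0.001]
wrist_force: [0.6, -0.2, -2.4]
grip_width: 0.328
grasp_force: 60.8
tcp [0.5112 0.0861 0.0793] psi 7.0 tilt 0.08 | roll -0.0 then dx,dy,dz mm [-0.3 -0.7  4.3] j7 -1.54 w 0.328 F [ 0.6 -0.2 -2.4]
```

```bash
python3 -m jog '[{"delta_pos":[0,0,0.002],"roll":0,"grip":255},{"delta_pos":[0,0,0],"roll":0,"grip":0},{"delta_pos":[0,0,0],"roll":0,"grip":0},{"delta_pos":[0,0,0],"roll":0,"grip":0},{"delta_pos":[0,0,0],"roll":0,"grip":0},{"delta_pos":[0,0,0],"roll":0,"grip":0},{"delta_pos":[0,0,-0.03],"roll":0,"grip":0},{"delta_pos":[0,0,-0.04],"roll":0,"grip":0},{"delta_pos":[0,0,-0.04],"roll":-0.1,"grip":0},{"delta_pos":[0,0,-0.03],"roll":-0.1,"grip":0},{"delta_pos":[0,0,0],"roll":-0.1,"grip":0},{"delta_pos":[0,0,0],"roll":-0.063,"grip":0}]'; python3 -m jog '[{"delta_pos":[0,0,0],"roll":0,"grip":0},{"delta_pos":[0,0,0],"roll":0,"grip":0}]'; python3 plan.py .5234 -.0128 .0917 27.8
python3 - <<'E'
from h import *
for n in('scene','top'):
    c=cap(n);Y=cloud(c).reshape(-1,3)
    for nm,p in dict(A=(.61,.099),B=(.511,.087)).items():
        m=(np.hypot(*(Y[:,:2]-p).T)<.022)&(Y[:,2]>.08)&(Y[:,2]<.12);P=Y[m]
        if len(P): print(n,nm,len(P),np.median(P[:,2]),P[:,:2].mean(0))
    m=(np.hypot(*(Y[:,:2]-[.5234,-.0124]).T)<.04)&(Y[:,2]>.11)&(Y[:,2]<.15);P=Y[m];
    if len(P)>9: print('pin',len(P),P[:,2].max(),cv2.minAreaRect((P[:,:2]*1000).astype(np.float32)))
    print((holes(c,(.567,.043),np.radians(7.1),.05,.07,n=5 if n=='scene' else 4)*1000).round(1).tolist()[1])
E
```

```text
clock: 25.87
tcp_pos: [0.5131, 0.0866, 0.2207]
ee_rot: [0.0, 0.97, 0.242, 0.003]
wrist_force: [-0.3, -0.0, -0.5]
grip_width: 1.001
grasp_force: 0.0
clock: 26.03
tcp_pos: [0.5114, 0.0861, 0.2181]
ee_rot: [-0.0, 0.971, 0.239, -0.0]
wrist_force: [0.2, 0.1, 0.0]
grip_width: 1.001
grasp_force: 0.0
tcp [0.5114 0.0861 0.2181] psi 27.7 tilt 0.01 | roll -0.003 then dx,dy,dz mm [-35.5  93.1 126.4] j7 -1.29 w 1.001 F [0.2 0.1 0. ]
scene A 112 0.09333314406821476 [0.61129772 0.10149289]
scene B 96 0.09293336414246778 [0.51345362 0.08926269]
pin 101 0.1307582343159133 ((522.8862915039062, -10.893600463867188), (17.12958335876465, 43.01250076293945), 29.58483123779297)
[622.5, 1.3]
top A 31 0.09284185753067978 [0.60987679 0.09018759]
top B 27 0.09360632441291507 [0.50840571 0.07737756]
pin 65 0.13908573173023348 ((523.5050659179688, -13.3424072265625), (14.51063060760498, 42.777679443359375), 26.594730377197266)
[622.9, 0.4]
```

Both heads are at about 0.093 and the pin is still fully down. Now I fetch the pin.

```bash
python3 -m jog '[{"delta_pos":[-0.012,0.031,0],"roll":0,"grip":0},{"delta_pos":[-0.012,0.031,0],"roll":0,"grip":0},{"delta_pos":[-0.0115,0.031,0],"roll":0,"grip":0},{"delta_pos":[0,0,0.03],"roll":0,"grip":0},{"delta_pos":[0,0,0.025],"roll":0,"grip":0},{"delta_pos":[0,0,0],"roll":0,"grip":0},{"delta_pos":[0,0,0],"roll":0,"grip":0},{"delta_pos":[0,0,0],"roll":0,"grip":0}]'; python3 plan.py .5234 -.0128 .0917 27.8
```

```text
clock: 26.8
tcp_pos: [0.5241, -0.0121, 0.1637]
ee_rot: [0.0, 0.971, 0.24, 0.0]
wrist_force: [0.1, 0.3, 0.6]
grip_width: 1.001
grasp_force: 0.0
tcp [ 0.5241 -0.0121  0.1637] psi 27.8 tilt 0.04 | roll -0.0 then dx,dy,dz mm [-0.9  0.3 72. ] j7 -1.09 w 1.001 F [0.1 0.3 0.6]
```

```bash
python3 -m jog '[{"delta_pos":[-0.0008,0,0.02],"roll":0,"grip":0},{"delta_pos":[0,0,0.02],"roll":0,"grip":0},{"delta_pos":[0,0,0.02],"roll":0,"grip":0},{"delta_pos":[0,0,0.012],"roll":0,"grip":0},{"delta_pos":[0,0,0],"roll":0,"grip":0},{"delta_pos":[0,0,0],"roll":0,"grip":255},{"delta_pos":[0,0,0],"roll":0,"grip":255},{"delta_pos":[0,0,0],"roll":0,"grip":255},{"delta_pos":[0,0,0],"roll":0,"grip":255},{"delta_pos":[0,0,0],"roll":0,"grip":255},{"delta_pos":[0,0,0],"roll":0,"grip":255},{"delta_pos":[0,0,0],"roll":0,"grip":255}]' 60; python3 plan.py .5234 -.0128 .23 27.8
```

```text
clock: 27.8
tcp_pos: [0.5239, -0.0129, 0.0925]
ee_rot: [0.0, 0.971, 0.24, 0.001]
wrist_force: [-0.6, 0.5, 5.9]
grip_width: 0.504
grasp_force: 60.2
tcp [ 0.5239 -0.0129  0.0925] psi 27.8 tilt 0.16 | roll -0.001 then dx,dy,dz mm [  -0.4   -0.3 -137.5] j7 -1.08 w 0.504 F [-0.6  0.5  5.9]
```

```bash
python3 -m jog '[{"delta_pos":[0,0,-0.02],"roll":0,"grip":255},{"delta_pos":[0,0,-0.03],"roll":0,"grip":255},{"delta_pos":[0,0,-0.03],"roll":0,"grip":255},{"delta_pos":[0,0,-0.03],"roll":0,"grip":255},{"delta_pos":[0,0,-0.03],"roll":0.06,"grip":255},{"delta_pos":[0,0,0],"roll":0.059,"grip":255},{"delta_pos":[0,0,0],"roll":0,"grip":255},{"delta_pos":[-0.0045,0.0372,0],"roll":0,"grip":255},{"delta_pos":[-0.0045,0.0372,0],"roll":0,"grip":255},{"delta_pos":[-0.0045,0.0372,0],"roll":0,"grip":255},{"delta_pos":[-0.0045,0.0372,0],"roll":0,"grip":255}]'; python3 -m jog '[{"delta_pos":[-0.0045,0.0372,0],"roll":0,"grip":255},{"delta_pos":[-0.0045,0.0372,0],"roll":0,"grip":255},{"delta_pos":[-0.0045,0.0372,0],"roll":0,"grip":255},{"delta_pos":[-0.0045,0.0372,0],"roll":0,"grip":255},{"delta_pos":[-0.0045,0.0372,0],"roll":0,"grip":255},{"delta_pos":[-0.0045,0.0372,0],"roll":0,"grip":255},{"delta_pos":[-0.0045,0.0372,0],"roll":0,"grip":255},{"delta_pos":[0,0,0],"roll":0,"grip":255},{"delta_pos":[0,0,0],"roll":0,"grip":255},{"delta_pos":[0,0,0],"roll":0,"grip":255}]'; python3 plan.py .6244 -.4131 .165 21
python3 - <<'E'
from h import *
# refine peg axis
for n in ('top','scene'):
    c=cap(n);Y=cloud(c).reshape(-1,3);d=np.array([np.cos(np.radians(21)),np.sin(np.radians(21))]);r=Y[:,:2]-[.503,-.4596];a=r@d;l=r@[-d[1],d[0]]
    m=(a>.02)&(a<.085)&(abs(l)<.02)&(Y[:,2]>.155)&(Y[:,2]<.19);P=np.c_[a,l,Y[:,2]][m];
    if len(P)>5: print(n,len(P),np.polyfit(P[:,0],P[:,1],1),'lat',P[:,1].min(),np.median(P[:,1]),P[:,1].max(),'z',np.percentile(P[:,2],[5,50,95]))
    f=(Y[:,2]>.01)&(Y[:,2]<.02)&(np.abs(a)<.07)&(np.abs(l)<.07); Q=(Y[f,:2]*1000).astype(np.float32); print(n,'foot',cv2.minAreaRect(Q))
    g=(Y[:,2]>.185)&(Y[:,2]<.195)&(np.hypot(*r.T)<.035); print('post',g.sum(),cv2.minAreaRect((Y[g,:2]*1000).astype(np.float32)) if g.sum()>9 else '')
    cv2.imwrite(f'pics/hang_{n}.png',c['frame'])
E
```

```text
clock: 28.72
tcp_pos: [0.5585, -0.1595, 0.2302]
ee_rot: [-0.0, 0.983, 0.183, -0.001]
wrist_force: [0.1, 0.3, -0.9]
grip_width: 0.506
grasp_force: 61.9
clock: 29.55
tcp_pos: [0.6221, -0.4118, 0.2292]
ee_rot: [-0.002, 0.983, 0.182, -0.001]
wrist_force: [-0.0, 0.6, -1.5]
grip_width: 0.505
grasp_force: 62.1
tcp [ 0.6221 -0.4118  0.2292] psi 21.0 tilt 0.21 | roll -0.0 then dx,dy,dz mm [ 1.7  2.  64.2] j7 -0.61 w 0.505 F [-0.   0.6 -1.5]
top foot ((470.672119140625, -490.7521057128906), (52.3669319152832, 104.55290985107422), 19.075836181640625)
post 69 ((498.9354553222656, -468.64849853515625), (22.918914794921875, 44.804344177246094), 58.95128631591797)
scene 63 [0.01643308 0.0007965 ] lat -0.007402370698420805 0.0025545923568754984 0.006327849530773088 z [0.16894334 0.17433078 0.1786989 ]
scene foot ((502.9734802246094, -458.893798828125), (123.64382934570312, 123.2535629272461), 22.723133087158203)
post 86 ((500.76446533203125, -459.832763671875), (33.11930465698242, 42.55048370361328), 22.883323669433594)
```

```bash
python3 -m jog '[{"delta_pos":[0.002,0.0015,0.02],"roll":0,"grip":255},{"delta_pos":[0,0,0.02],"roll":0,"grip":255},{"delta_pos":[0,0,0.02],"roll":0,"grip":255},{"delta_pos":[0,0,0.004],"roll":0,"grip":255},{"delta_pos":[0,0,0],"roll":0,"grip":255},{"delta_pos":[0,0,0],"roll":0,"grip":255},{"delta_pos":[0,0,0],"roll":0,"grip":255}]'; python3 plan.py .5544 -.440 .165 21
python3 - <<'E'
from h import *
c=cap('scene'); u,v=proj(c,[.60,-.42,.17])[0].astype(int);print(u,v)
cv2.imwrite('pics/hang1.png',cv2.resize(c['frame'][v-50:v+50,u-50:u+50],(600,600),interpolation=cv2.INTER_CUBIC))
e=[.6244,-.4131,.1733]; print((proj(c,[e,[.5918,-.4257,.17],[.5918,-.4257,.182]])-[u-50,v-50])*6)
E
```

```text
clock: 30.23
tcp_pos: [0.6264, -0.4136, 0.169]
ee_rot: [0.001, 0.983, 0.182, 0.001]
wrist_force: [0.3, 1.0, -1.1]
grip_width: 0.504
grasp_force: 62.2
tcp [ 0.6264 -0.4136  0.169 ] psi 21.0 tilt 0.17 | roll -0.0 then dx,dy,dz mm [-76.7  -1.2   4. ] j7 -0.61 w 0.504 F [ 0.3  1.  -1.1]
171 170
[[272.15431286 332.22582184]
 [305.72330889 291.78067383]
 [301.21343647 274.25995069]]
```

View pics/hang1.png

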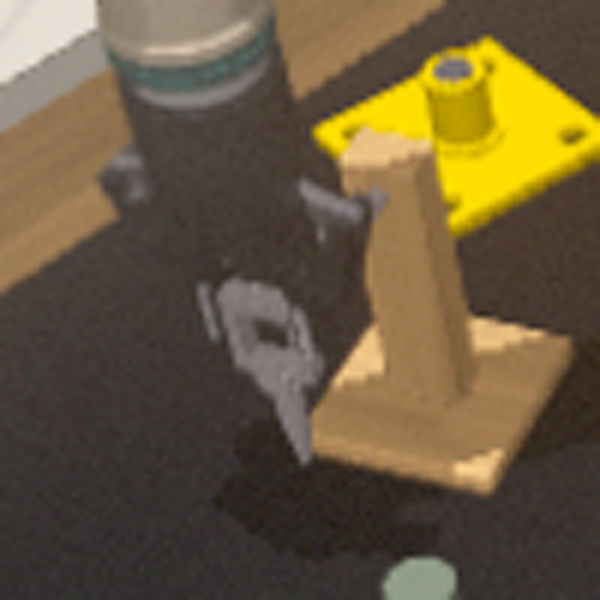

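The pin's eye is at crop (268,335), in line with the peg, but the pin looks tilted in the grip. I'll quantify that.

Run:
```python
from h import *
for n in('scene','top'):
    c=cap(n);Y=cloud(c).reshape(-1,3);d=np.array([np.cos(np.radians(21)),np.sin(np.radians(21))]);r=Y[:,:2]-[.6264,-.4136];a=r@d;l=r@[-d[1],d[0]]
    m=(abs(a)<.045)&(abs(l)<.02)&(Y[:,2]>.075)&(Y[:,2]<.205);P=np.c_[a,l,Y[:,2]][m]; print(n,len(P))
    for z in np.arange(.08,.2,.01):
        k=P[(P[:,2]>=z)&(P[:,2]<z+.01)]
        if len(k)>2: print(z.round(2),len(k),(1000*k.mean(0)).round(1),(1000*k.min(0)).round(0),(1000*k.max(0)).round(0))
```

```text
scene 218
0.09 7 [ 2.5  2.8 96.3] [-1. -1. 93.] [  5.   5. 100.]
0.1 8 [  3.   3. 106.] [ -2.  -1. 101.] [  7.   7. 110.]
0.11 10 [  2.7   4.5 115.6] [ -4.  -2. 110.] [  7.  10. 120.]
0.12 12 [  4.8   3.4 124.7] [ -2.  -5. 121.] [  9.   9. 130.]
0.13 13 [  3.    4.4 133.7] [ -7.  -1. 130.] [  8.   9. 139.]
0.14 9 [  9.7   4.1 148.1] [  4.  -6. 145.] [ 14.  13. 150.]
0.15 44 [  3.9   0.3 156. ] [-10. -20. 150.] [ 14.  20. 160.]
0.16 22 [  2.9  -6.7 163.6] [ -5. -20. 160.] [  8.  18. 169.]
0.17 15 [  4.   -6.3 175.1] [ -5. -20. 170.] [  8.  18. 180.]
0.18 15 [  5.5  -9.2 185. ] [  1. -19. 180.] [ 12.  17. 190.]
0.19 20 [  5.   -4.8 196. ] [ -1. -20. 191.] [  8.  16. 200.]
top 0
```

The pin is upright, so the lean was only perspective, and the eye centre is about 0.177. I lower 4 mm and thread it onto the peg.

```bash
python3 -m jog '[{"delta_pos":[0,-0.001,0.004],"roll":0,"grip":255},{"delta_pos":[-0.012,0,0],"roll":0,"grip":255},{"delta_pos":[-0.012,0,0],"roll":0,"grip":255},{"delta_pos":[-0.012,0,0],"roll":0,"grip":255},{"delta_pos":[0,0,0],"roll":0,"grip":255},{"delta_pos":[0,0,0],"roll":0,"grip":255}]'; python3 plan.py .5544 -.440 .165 21
```

```text
clock: 30.88
tcp_pos: [0.5902, -0.4268, 0.1635]
ee_rot: [0.0, 0.984, 0.181, -0.0]
wrist_force: [-0.3, -0.4, -1.4]
grip_width: 0.509
grasp_force: 62.2
tcp [ 0.5902 -0.4268  0.1635] psi 20.8 tilt 0.05 | roll -0.003 then dx,dy,dz mm [-38.1  -0.5  -1.5] j7 -0.57 w 0.509 F [-0.3 -0.4 -1.4]
```

```bash
python3 -m jog '[{"delta_pos":[-0.012,0,0],"roll":0,"grip":255},{"delta_pos":[-0.012,0,0],"roll":0,"grip":255},{"delta_pos":[-0.012,0,0],"roll":0,"grip":255},{"delta_pos":[0,0,0],"roll":0,"grip":255},{"delta_pos":[0,0,0],"roll":0,"grip":255}]'; python3 plan.py .5544 -.440 .165 21
python3 - <<'E'
from h import *
c=cap('scene'); u,v=proj(c,[.56,-.435,.17])[0].astype(int)
cv2.imwrite('pics/hang2.png',cv2.resize(c['frame'][v-40:v+40,u-40:u+40],(600,600),interpolation=cv2.INTER_CUBIC))
E
```

```text
clock: 31.3
tcp_pos: [0.5563, -0.4396, 0.1633]
ee_rot: [0.0, 0.984, 0.181, -0.0]
wrist_force: [0.3, 1.0, -2.4]
grip_width: 0.503
grasp_force: 62.2
tcp [ 0.5563 -0.4396  0.1633] psi 20.8 tilt 0.04 | roll -0.003 then dx,dy,dz mm [-2.  -0.3 -1.7] j7 -0.53 w 0.503 F [ 0.3  1.  -2.4]
```

View pics/hang2.png

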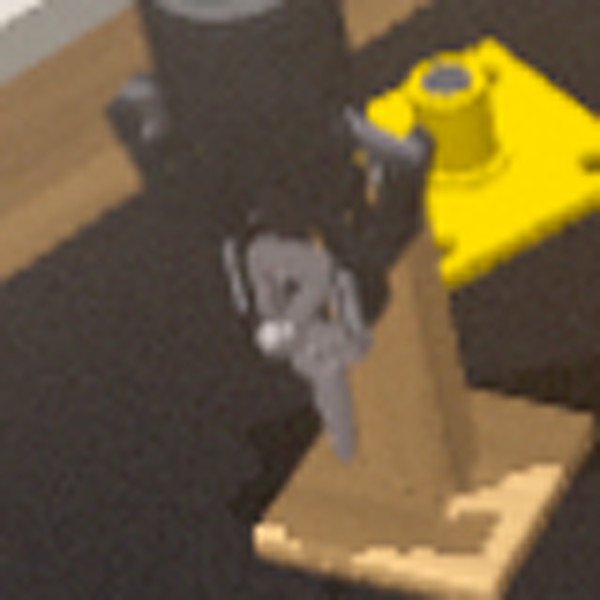

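The peg passes through the eye, with its free end showing at crop (275,335). Lowering until it rests on the peg.

```bash
python3 -m jog '[{"delta_pos":[0,0,0.004],"roll":0,"grip":255},{"delta_pos":[0,0,0.004],"roll":0,"grip":255},{"delta_pos":[0,0,0.002],"roll":0,"grip":255},{"delta_pos":[0,0,0],"roll":0,"grip":255},{"delta_pos":[0,0,0],"roll":0,"grip":255}]'; python3 plan.py .5544 -.440 .165 21
```

```text
clock: 31.77
tcp_pos: [0.5581, -0.4379, 0.1527]
ee_rot: [-0.0, 0.983, 0.182, -0.0]
wrist_force: [-0.3, 0.3, -2.1]
grip_width: 0.506
grasp_force: 62.4
tcp [ 0.5581 -0.4379  0.1527] psi 21.0 tilt 0.02 | roll -0.0 then dx,dy,dz mm [ -4.2   0.7 -12.3] j7 -0.53 w 0.506 F [-0.3  0.3 -2.1]
```

```bash
python3 -m jog '[{"delta_pos":[0,0,0.001],"roll":0,"grip":255},{"delta_pos":[0,0,0.001],"roll":0,"grip":255},{"delta_pos":[0,0,0],"roll":0,"grip":255},{"delta_pos":[0,0,0],"roll":0,"grip":255}]'; python3 plan.py .5544 -.440 .165 21
```

```text
clock: 32.1
tcp_pos: [0.5581, -0.438, 0.1524]
ee_rot: [0.0, 0.983, 0.182, 0.0]
wrist_force: [-1.5, 3.6, 6.6]
grip_width: 0.507
grasp_force: 63.4
tcp [ 0.5581 -0.438   0.1524] psi 21.0 tilt 0.05 | roll -0.001 then dx,dy,dz mm [ -4.2   0.5 -12.6] j7 -0.53 w 0.507 F [-1.5  3.6  6.6]
```

Resting on the peg with 8 N contact. Releasing gently and backing straight up.

```bash
python3 -m jog '[{"delta_pos":[0,0,0],"roll":0,"grip":100},{"delta_pos":[0,0,0],"roll":0,"grip":80},{"delta_pos":[0,0,0],"roll":0,"grip":60},{"delta_pos":[0,0,0],"roll":0,"grip":40},{"delta_pos":[0,0,0],"roll":0,"grip":0},{"delta_pos":[0,0,0],"roll":0,"grip":0},{"delta_pos":[0,0,0],"roll":0,"grip":0},{"delta_pos":[0,0,-0.02],"roll":0,"grip":0},{"delta_pos":[0,0,-0.03],"roll":0,"grip":0},{"delta_pos":[0,0,-0.04],"roll":0,"grip":0},{"delta_pos":[0,0,-0.04],"roll":0,"grip":0}]'; python3 -m jog '[{"delta_pos":[-0.02,0.03,-0.02],"roll":0,"grip":0},{"delta_pos":[-0.02,0.03,0],"roll":0,"grip":0},{"delta_pos":[-0.02,0.03,0],"roll":0,"grip":0},{"delta_pos":[-0.02,0.03,0],"roll":0,"grip":0},{"delta_pos":[0,0,0],"roll":0,"grip":0},{"delta_pos":[0,0,0],"roll":0,"grip":0},{"delta_pos":[0,0,0],"roll":0,"grip":0},{"delta_pos":[0,0,0],"roll":0,"grip":0},{"delta_pos":[0,0,0],"roll":0,"grip":0},{"delta_pos":[0,0,0],"roll":0,"grip":0},{"delta_pos":[0,0,0],"roll":0,"grip":0}]'
python3 - <<'E'
from h import *
c=cap('scene'); X=cloud(c);Y=X.reshape(-1,3);d=np.array([np.cos(np.radians(21)),np.sin(np.radians(21))]);r=Y[:,:2]-[.5544,-.44];a=r@d;l=r@[-d[1],d[0]]
m=(abs(a)<.035)&(abs(l)<.03)&(Y[:,2]>.06)&(Y[:,2]<.205);P=np.c_[a,l,Y[:,2]][m]
for z in np.arange(.06,.2,.01):
    k=P[(P[:,2]>=z)&(P[:,2]<z+.01)]
    if len(k)>2: print(z.round(2),len(k),(1000*k.mean(0)).round(1),(1000*k.min(0)).round(0)[:2],(1000*k.max(0)).round(0)[:2])
q=holes(c,(.567,.043),np.radians(7.1),.05,.07,n=5);print((q*1000).round(1).tolist())
for nm,p in dict(A=(.61,.099),B=(.511,.087)).items():
    m=(np.hypot(*(Y[:,:2]-p).T)<.022)&(Y[:,2]>.08)&(Y[:,2]<.12);print(nm,np.median(Y[m][:,2]),Y[m].mean(0))
cv2.imwrite('pics/end.png',cv2.resize(c['frame'][110:350,120:400],None,fx=2.4,fy=2.4,interpolation=cv2.INTER_CUBIC))
E
```

```text
clock: 33.02
tcp_pos: [0.5571, -0.4378, 0.2816]
ee_rot: [-0.001, 0.983, 0.182, -0.001]
wrist_force: [1.5, -0.5, 0.5]
grip_width: 0.997
grasp_force: 0.0
clock: 33.93
tcp_pos: [0.5267, -0.578, 0.3015]
ee_rot: [0.0, 0.983, 0.183, 0.0]
wrist_force: [-0.1, 0.7, 0.0]
grip_width: 0.999
grasp_force: 0.0
0.07 5 [ 5.4 -2.2 75.4] [-1. -6.] [8. 0.]
0.08 6 [ 6.3 -0.9 84.9] [ 1. -5.] [9. 2.]
0.09 8 [ 8.   1.1 95.8] [ 3. -7.] [11.  5.]
0.1 12 [  7.9   1.6 104.7] [-2. -9.] [14.  6.]
0.11 11 [  8.8   0.6 114. ] [ 2. -6.] [14.  5.]
0.12 7 [  9.9   5.9 125.1] [ 5. -0.] [14. 10.]
0.13 34 [ 11.2   1.8 136.3] [  0. -19.] [19. 22.]
0.14 34 [  6.1   3.8 143.9] [ -6. -20.] [12. 22.]
0.15 12 [  7.8  21.4 156.1] [-1. 16.] [13. 25.]
0.16 25 [  9.4   4.5 166.2] [-24. -20.] [31. 24.]
0.17 61 [  2.9   2.5 175. ] [-34. -19.] [34. 26.]
0.18 66 [  6.2   2.9 184.5] [ -2. -20.] [35. 26.]
[[610.0, 98.4], [622.5, 1.4], [523.6, -11.1], [510.6, 85.9]]
A 0.09294373730120667 [0.61132013 0.10162258 0.09164814]
B 0.09312931582709374 [0.51372396 0.08940445 0.09176158]
```

View pics/end.png

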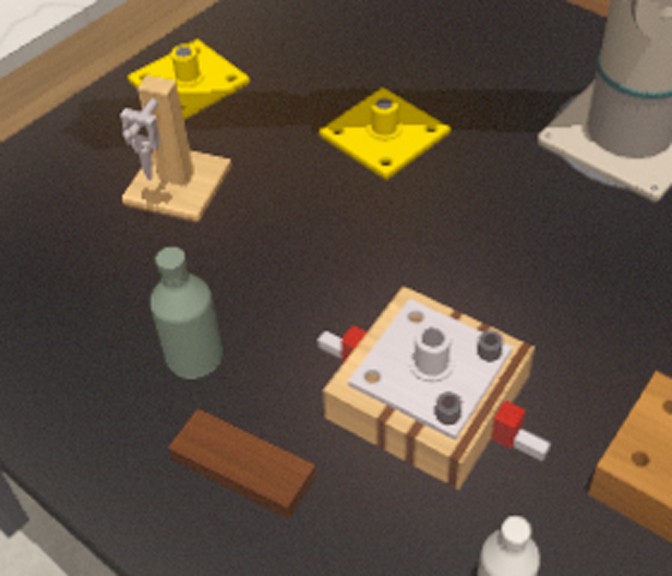

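The pin hangs near-upright on the peg at crop (140,135), the flange is seated with both bolts, and the bystanders have not moved. I let it settle a second and hand in.

```bash
python3 -m jog '[{"delta_pos":[0,0,0],"roll":0,"grip":0},{"delta_pos":[0,0,0],"roll":0,"grip":0},{"delta_pos":[0,0,0],"roll":0,"grip":0},{"delta_pos":[0,0,0],"roll":0,"grip":0},{"delta_pos":[0,0,0],"roll":0,"grip":0},{"delta_pos":[0,0,0],"roll":0,"grip":0},{"delta_pos":[0,0,0],"roll":0,"grip":0},{"delta_pos":[0,0,0],"roll":0,"grip":0},{"delta_pos":[0,0,0],"roll":0,"grip":0},{"delta_pos":[0,0,0],"roll":0,"grip":0},{"delta_pos":[0,0,0],"roll":0,"grip":0},{"delta_pos":[0,0,0],"roll":0,"grip":0}]' >/dev/null; python3 -c "
from station import env
print(env.close_job())"
```

```text
the job is handed in; nothing more can be done
None
```

The job is handed in at about 35 s of the 210 s, though the hand-in returned no verdict: by the last camera check the flange was flat on the block, both bolts were fully home, the pin hung by its eye on the peg, and the glue bottle, flask and offcut had not been touched.

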